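# Clip a capped tube into the free holder of a rotating tube mixer

### The job

Take the long capped tube out of the steel rack and load it into the one free holder of the tube mixer, cap end uphill and foot down at the holder's foot stop. Press it gently home past both sprung jaws, easing off as soon as it bottoms in the forks and both jaws have closed over it, and let go. Leave the short tube and the two dropper bottles where they stand.

Things in the scene. Friction and masses are not known exactly. Their poses are not given: they have to be found in the camera images.
- tube: The long tube: white plastic, 25 mm diameter, round foot, 160 mm long, 0.05 to 0.11 kg; paper band; grey ribbed cap 28 mm wide over the top 30 mm (130 to 160 mm from the foot). Starts upright in either end hole of the rack, foot 8 mm above the bench. Origin: bottom of the foot, on the axis; z along the tube to the cap.
- tube_cap (a point): Centre of the top face of the long tube's cap, 160 mm from its foot.
- tube_mid (a point): Point on the long tube's axis 66 mm from its foot; when the tube is home this lies at the holder's origin.
- holder: The empty holder on the mixer's paddle (left, middle or right of three; the other two have like tubes fixed in them). Origin: on the axis of a tube fully home, midway between its two clips. x: uphill along the tube, 35 deg above level, away from the robot; y: level, left; z: outward normal of the paddle, 35 deg from vertical towards the robot. Tubes go in along -z. Its rail and the paddle are at z = -24 mm and below.
- clip_low (a point): Seat centre in the lower clip, at x = -34 mm of the holder. Each clip is 12 mm wide along x (56 mm clear between the two): a fork with its floor at z = -12.5 mm, a fixed prong at +y (inner face y = 13.3 mm up to z = 10, flared to y = 19 at z = 20) and a black hinged sprung jaw at -y, its lip at y = -6.5, z = 12 mm, its lead-in face above sloping back to y = -15, z = 26 mm.
- clip_high (a point): Seat centre in the upper clip, at x = +34 mm of the holder; the same fork and jaw. Pressing a tube past both jaws takes about 7 to 14 N in all; each jaw swings out some 0.2 rad. The fork is rubber-lined, so a tube can stick part-way, one jaw shut and the other still open, until it is pressed on to the rigid fork floors; the jaws then spring shut by themselves.
- holder_mouth (a point): Where the tube's axis lies, midway between the clips, when the tube is laid into the mouth and rests on the shut jaws and the prong flares (slick plastic, friction about 0.2), not yet pressed in: y = 4 mm, z = 19 mm of the holder. Let go there with its foot at or a few mm from the foot stop, it stays in the mouth, at most sliding down to the stop.
- foot_stop (a point): Middle of the uphill face of the foot stop, at x = -66 mm on the seat axis: an upright plate 4 mm thick, 30 mm wide, from the rail up to z = 24 mm of the holder, at which the foot of a loaded tube rests.
- jaw_low (a joint): Opening angle (rad) of the lower clip's jaw: 0 shut, as its spring holds it; grows as it is pushed outwards (to -y), at most 0.7. Pivot along the holder's x at y = -18, z = -12 mm.
- jaw_high (a joint): The same for the upper clip's jaw.
- mixer: Rotating tube mixer, off, paddle held by its gearing, fixed to the bench: base 190 by 455 mm, white motor box at its left from y = 148 mm (165 deep, 120 wide, top at 168 mm), bearing post at y = -155 mm (top 128 mm). Origin: on the bench under the paddle's middle; x away from the robot, y left. Holder origins: x = -23.5, y = -72, 0 or 72 mm, height 138.6 mm. Paddle: holder x from -72 to 72 mm.
- rack: Steel tube rack, fixed, 70 by 186 mm, holed top sheet at 62 mm height, end sheets 80 mm high. Origin: centre of its underside. Three 27 mm holes in a row along its y at -55, 0 and 55 mm, the middle one empty; a second holed sheet at 24 to 27 mm, floor at 8 mm.
- short_tube: Short capped tube, 25 mm in diameter (cap 28 mm), 100 mm long, in the other end hole of the rack: leave it. Origin: bottom of its foot; z to its cap.
- dropper_a: Loose dropper bottle with a white cap, 27 mm wide, 87 mm high, on the bench beyond the rack and mixer: leave it. Origin: centre of its underside; z up.
- dropper_b: Loose dropper bottle with a black cap, 27 mm wide, 87 mm high, on the bench between the robot and the mixer: leave it. Origin: centre of its underside; z up.
Things that resemble listed ones, but are neither listed nor needed, are in the scene too. Leave any red or yellow look-alike of the tube alone.

How it is judged:
By the outcome, as a careful person would: the job done as asked, in the order asked, and still so for the second after the job is handed in, with the robot touching nothing.
It also fails if it takes over 51 s, if anything falls off the work surface, if the arm or the gripper's body presses on something with over 40 N, if the wrist force passes 120 N, or if a joint passes its speed limit or range.

### The arm

A 7-joint arm with a two-finger parallel gripper is mounted at the origin on the work surface. World frame = base frame: x ahead of the robot, y to its left, z up, the work surface at z = 0. Lengths are in mm, angles in degrees, forces in N, time in s.
With the tool pointing down it reaches from about 350 to 900 mm from the base axis. Payload 8.1 kg.
Tool frame: the origin (TCP) lies midway between the tips of the shut fingers; the grasp point (between the pads) lies 19 mm behind it; z points along the fingers, y is the line along which they close (so a half turn about z gives the same grasp; the last joint's range is limited). The gripper opens to 85 mm and grips with 20 to 120 N. Pads are 22 mm wide; open, the fingers measure 114 mm over their backs; the gripper's body (76 mm by 85 mm) begins 54 mm behind the grasp point. The pads swing forward as they close: fully open they stand 13 mm farther back than shut.
Start: joints at [68.205, 24.895, 1.432, 90.138, -0.665, 64.973, -4.303], TCP at [171.376, -601.06, 198.623] pointing down, gripper open.
Joint ranges: [-149.89, 149.89], [-25.12, 119.58], [-72.63, 75.52], [4.76, 147.25], [-75.54, 255.54], [6.69, 114.76], [-157.13, 157.13]. Speed limits (degrees/s): [127.2, 127.2, 172.46, 172.46, 180, 180, 180].

### API

Orientations are given as [roll, pitch, yaw] about the fixed x, y, z axes, in that order (R = Rz(yaw) Ry(pitch) Rx(roll)).
In Python, from rig import status, viewer, order gives the robot as it stands.
- The arm moves only by the tool apply_moves, never from a script. Its argument "deltas" is text: rows parted by semicolons, each of 4 numbers parted by spaces: the shift along the world's x, y, z in cm, then the turn about the world's z in rad. A call has 1 to 20 rows; each row is the pose to reach, as a shift and turn from the pose commanded when the call began; what a row does not reach only later rows make up. A row lasts 1/10 s, in which the tool goes at most 50 mm and 8.59 degrees, less where a joint would pass 70% of its speed; a pose out of reach is approached as far as the arm can. A call with a gripper value outside its range is refused whole. "hand" is the finger opening in cm, from 0 to 8.54, set as the call begins (left out, the last holds). The fingers move at their own pace and stop on an object; "grip_force" is the grip in N (left out, the last holds). Time passes only in rows, so rows that repeat a pose let the fingers close. It gives the time, the measured TCP pose, the force, the opening and the grip force at its end, in the units of the state.
- status.get_obs(): the state, without advancing time (a new reading comes with each control period).
- viewer.snapshot(name): name is "scene" or "side" or "wrist"; returns (picture, depth): 420x560x3 uint8, red, green, blue; 420x560 float32, mm along the optical axis (not along the pixel's ray), 0 where there is no reading.
- viewer.camera_params(name): a dict with "vfov" (degrees; the focal length in pixels is half the picture's height over the tangent of half this angle, whatever the lens; pixels are square), "cx", "cy" (the principal point, pixels), "camera_from_world" (4x4, takes a point from world to camera coordinates); the wrist camera has in their place "tool_from_camera" (4x4, takes a point from camera to tool coordinates, whose origin is the TCP and whose axes are the flange's). Camera axes: x right, y up, looking along -z (the intrinsics and any distortion apply to the point x, -y, -z); pixel columns grow to the right and rows downward; lengths in mm; the calibration is good to about 2 mm. A picture is of the moment at which its call begins: read the wrist's pose just before it. camera_params takes no time and is no camera call.
- order.close_job(): hands the job in; it is judged then, once.
The state is a dict: "t": time; "joints": joint angles; "joint_vel": joint speeds; "tau": joint torques, N m; "position": TCP position; "ee_rot": TCP orientation; "force": force on the tool from outside, world axes, zero at the start; "wrist_torque": the same for the moment, N m; "opening": opening from 0.0 (shut) to 1.0 (fully open); "grip_force": force on a finger pad.
Only numpy, scipy, OpenCV 4.12 (cv2) and the standard library are available. Lean on these libraries where they do the work, as an engineer would, in place of code of your own. Each camera call takes 0.05 s, during which the arm holds its last target. There are 200 camera calls.

## Working session

There is one attempt and no reset: what is moved stays moved. The work goes in short steps, Python scripts to look and compute and a tool call to move; the robot and the scene stay as the last step left them, time stands still between calls to the robot, and variables do not carry over. Pictures are saved under pics/ and viewed, at most 13 in all, crops included, and the job is handed in when it is done.

Besides the shell and the picture viewer there is one more tool, called after "Call:" by a JSON object that holds its "name" and its "arguments". apply_moves: Moves the arm, as the interface text tells. Its arguments: {"type":"object","properties":{"deltas":{"type":"string"},"hand":{"type":"number"},"grip_force":{"type":"number"}},"required":["deltas"]}

```bash
mkdir -p pics; cat > h.py <<'E'
import numpy as np,cv2
from rig import status,viewer,order
from scipy.spatial.transform import Rotation as Ro
def snap(n):
    o=status.get_obs(); p,d=viewer.snapshot(n); return o,p,d
def save(p,f): cv2.imwrite('pics/'+f,cv2.cvtColor(np.ascontiguousarray(p),cv2.COLOR_RGB2BGR))
def cam(n,o=None):
    c=viewer.camera_params(n); f=210/np.tan(np.radians(c['vfov']/2))
    if 'camera_from_world' in c: T=np.linalg.inv(np.array(c['camera_from_world']))
    else:
        W=np.eye(4);W[:3,:3]=Ro.from_euler('xyz',o['ee_rot'],degrees=True).as_matrix();W[:3,3]=o['position']
        T=W@np.array(c['tool_from_camera'])
    return c,f,T
def cloud(n,d,o=None):
    c,f,T=cam(n,o); v,u=np.mgrid[0:420,0:560]
    P=np.stack([(u-c['cx'])/f*d,-(v-c['cy'])/f*d,-d],-1)
    return P@T[:3,:3].T+T[:3,3]
def proj(n,X,o=None):
    c,f,T=cam(n,o); q=(np.asarray(X)-T[:3,3])@T[:3,:3]
    return np.stack([c['cx']+f*q[...,0]/-q[...,2],c['cy']-f*q[...,1]/-q[...,2]],-1)
E
python3 - <<'E'
from h import *
o,p,d=snap('scene');o2,p2,d2=snap('side')
save(p,'a.png');save(p2,'b.png');np.savez('s.npz',p=p,d=d,p2=p2,d2=d2)
print(o)
for n in('scene','side','wrist'):
    c=viewer.camera_params(n);print(n,{k:(v if np.isscalar(v) else np.round(v,3).tolist()) for k,v in c.items()})
E
```

```text
{'t': 0.0, 'joints': array([68.20649199, 24.93494339,  1.43057421, 90.18886475, -0.66333592,
       64.97271016, -4.30341544]), 'joint_vel': array([-0.09642535,  0.05990152,  0.0061531 ,  0.03088507, -0.02316383,
       -0.05232566,  0.10430703]), 'tau': array([ 5.11042726e-04, -6.70465136e+01,  1.02534894e+00, -3.16205978e+01,
        1.55921682e-02,  1.25530342e-02,  2.75226694e-05]), 'position': array([ 171.16757545, -600.53466049,  197.84390486]), 'ee_rot': array([-1.79912229e+02,  9.05664721e-03,  1.59112640e+01]), 'force': array([-0.23384029, -0.09655225,  0.35089367]), 'wrist_torque': array([-0.0300577 ,  0.01555971, -0.00106161]), 'grip_force': 0.0, 'opening': 0.9980652845224022}
scene {'vfov': 42.71692537265749, 'cx': 268.6300762597201, 'cy': 209.2084137431515, 'camera_from_world': [[0.24, 0.971, 0.013, -24.929], [-0.759, 0.18, 0.626, 368.444], [0.605, -0.16, 0.78, -1439.597], [0.0, 0.0, 0.0, 1.0]]}
side {'vfov': 56.91120437276395, 'cx': 282.8276703942302, 'cy': 208.59967078204392, 'camera_from_world': [[0.652, -0.758, 0.004, -453.703], [0.532, 0.461, 0.71, -358.979], [-0.54, -0.461, 0.704, -500.221], [0.0, 0.0, 0.0, 1.0]]}
wrist {'vfov': 62.84786276141496, 'cx': 277.5637139070432, 'cy': 210.9086088512544, 'tool_from_camera': [[0.0, 0.957, 0.291, 74.372], [1.0, -0.0, 0.001, 1.126], [0.001, 0.291, -0.957, -175.702], [0.0, 0.0, 0.0, 1.0]]}
```

View pics/a.png

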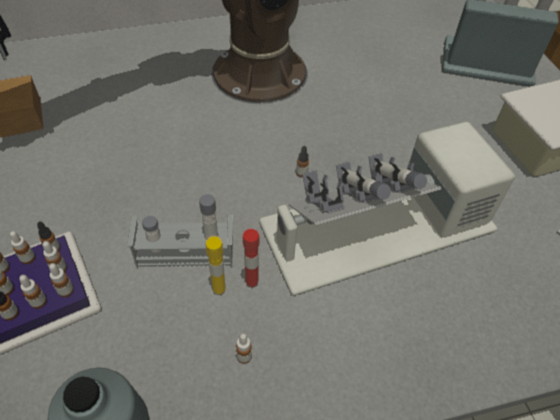

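View pics/b.png

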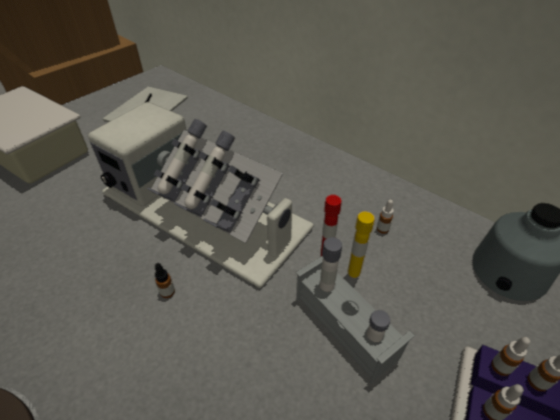

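```bash
python3 - <<'E'
from h import *
s=np.load('s.npz')
for n,d,pts in(('scene',s['d'],{'longcap':(208,200),'shortcap':(150,222),'yel':(214,243),'red':(251,236),'drA':(243,341),'drB':(303,152),'mixbase':(380,262),'boxtop':(455,150),'post':(288,225),'rackend1':(134,235),'bench':(330,300)}),
 ('side',s['d2'],{'longcap':(333,243),'shortcap':(380,320),'yel':(365,217),'red':(332,202),'drB':(160,268),'drA':(389,205),'bench':(230,330)})):
    C=cloud(n,d)
    for k,(u,v) in pts.items(): print(n,k,np.round(np.nanmedian(C[v-1:v+2,u-1:u+2].reshape(-1,3),0)))
    def box(x0,y0,x1,y1,a,b,nm):
        m=np.zeros(d.shape,bool); m[y0:y1,x0:x1]=1; m&=(C[...,2]>a)&(C[...,2]<b)&(d>0)
        P=C[m]; r=cv2.minAreaRect(P[:,:2].astype(np.float32)); print(nm,m.sum(),np.round(np.median(P,0)),np.round(r[0]),np.round(r[1]),round(r[2],1))
    if n=='scene':
        box(405,110,520,240,160,176,'motortop'); box(255,110,505,300,5,30,'mixbase'); box(128,190,238,275,55,70,'racktop'); box(128,190,238,275,72,90,'rackends')
        box(195,190,220,215,160,175,'longcap')
        box(275,200,300,260,120,135,'post')
    else:
        box(85,100,190,190,160,176,'motortop'); box(100,100,320,290,5,30,'mixbase'); box(295,260,412,380,55,70,'racktop'); box(320,235,345,262,160,175,'longcap')
E
```

```text
scene longcap [ 550. -222.  167.]
scene shortcap [ 527. -330.  108.]
scene yel [ 636. -228.  159.]
scene red [ 637. -165.  160.]
scene drA [ 781. -212.   76.]
scene drB [386.   5.  74.]
scene mixbase [656.  87.  19.]
scene boxtop [535. 258. 167.]
scene post [606. -90. 126.]
scene rackend1 [ 518. -366.   67.]
scene bench [702. -29.  -1.]
motortop 3890 [557. 268. 167.] [553. 229.] [165. 208.] 5.6
mixbase 10256 [608.  59.  17.] [496. 169.] [528. 555.] 66.3
racktop 1780 [ 538. -291.   62.] [ 564. -285.] [186. 122.] 75.0
rackends 550 [ 544. -235.   80.] [ 567. -286.] [194. 136.] 77.1
longcap 192 [ 551. -225.  167.] [ 549. -224.] [29. 27.] 31.4
post 319 [590. -88. 126.] [588. -87.] [61. 24.] 6.6
side longcap [ 549. -224.  167.]
side shortcap [ 521. -333.  107.]
side yel [ 634. -228.  159.]
side red [ 628. -167.  159.]
side drB [381.   3.  77.]
side drA [ 769. -212.   76.]
side bench [ 404. -133.   -1.]
motortop 2692 [542. 261. 166.] [551. 228.] [162. 212.] 5.8
mixbase 6556 [516.  11.  16.] [592. 240.] [864. 329.] 76.2
racktop 2919 [ 529. -282.   61.] [ 561. -283.] [185. 121.] 77.6
longcap 259 [ 545. -225.  167.] [ 547. -224.] [27. 27.] 43.5
```

```bash
python3 - <<'E'
from h import *
s=np.load('s.npz')
from scipy import ndimage as nd
for n,d,sd,sb in(('scene',s['d'],(380,262),(455,150)),('side',s['d2'],(250,262),(140,125))):
    C=cloud(n,d)
    for nm,a,b,se in(('base',12,24,sd),('box',164,171,sb)):
        m=(C[...,2]>a)&(C[...,2]<b)&(d>0); l,_=nd.label(nd.binary_opening(m)); k=l==l[se[1],se[0]]; P=C[k]
        r=cv2.minAreaRect(P[:,:2].astype(np.float32)); print(n,nm,k.sum(),[np.round(x,1) for x in r])
    # paddle plane
    G=C[(d>0)&(C[...,2]>50)&(C[...,2]<150)&(C[...,0]>430)&(C[...,0]<680)&(C[...,1]>-75)&(C[...,1]<150)]
    best=(0,)
    rng=np.random.default_rng(0)
    for az in np.radians(np.arange(-6,16,.5)):
        nn=np.array([-np.sin(np.radians(35))*np.cos(az),-np.sin(np.radians(35))*np.sin(az),np.cos(np.radians(35))])
        h,e=np.histogram(G@nn,bins=np.arange(-500,200,2.)); i=h.argmax()
        if h[i]>best[0]: best=(h[i],np.degrees(az),e[i]+1,nn)
    k=abs(G@best[3]-best[2])<5; Q=G[k]; c=Q.mean(0); v=np.linalg.svd(Q-c,full_matrices=False)[2][2]; v*=np.sign(v[2])
    print('paddle',best[:3],c,v,'az',np.degrees(np.arctan2(-v[1],-v[0])),'slope',np.degrees(np.arccos(v[2])))
for n,p in(('scene',s['p'][150:215,295:435]),): save(cv2.resize(p,None,fx=5,fy=5,interpolation=cv2.INTER_CUBIC),'c.png')
E
```

```text
scene base 9567 [array([564.8, 115.9]), array([191.1, 454.3]), np.float64(6.0)]
scene box 3434 [array([547.5, 273.2]), array([160.6, 116. ]), np.float64(6.4)]
paddle (np.int64(790), np.float64(7.0), np.float64(-229.0)) [577.2017339   18.81953512 123.67526429] [-0.56454515 -0.07228181  0.82223118] az 7.296195993882102 slope 34.69122886779827
side base 5575 [array([562.3, 116.8]), array([189.3, 453.5]), np.float64(6.1)]
side box 2175 [array([546.4, 273.7]), array([158.6, 114.8]), np.float64(6.1)]
paddle (np.int64(1834), np.float64(5.5), np.float64(-231.0)) [562.35965589  19.32512888 112.45845036] [-0.56317741 -0.06454241  0.82381156] az 6.537804773741049 slope 34.531814127754444
```

View pics/c.png

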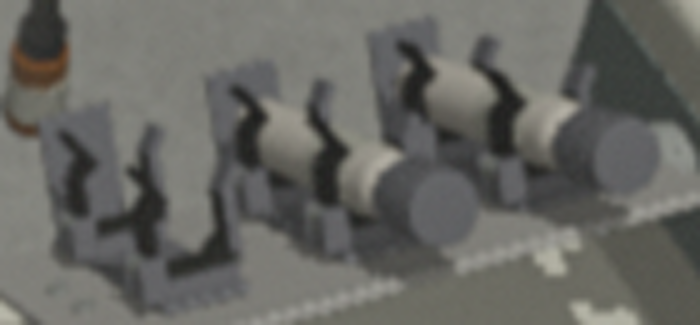

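The crop confirms the free holder as the right one (scene ~(322,190)): empty fork with black jaws, while the middle and left hold tubes. The long tube is the grey-capped white one at scene (208,205), whose cap measures z=167. The others are the short tube at (151,225) with z=108, and the red (252,258) and yellow (217,265) look-alikes, which I leave alone.

Call:
{"name": "apply_moves", "arguments": {"deltas": "37.7 37.7 0.5 -0.171;37.7 37.7 0.5 -0.171;37.7 37.7 0.5 -0.171;37.7 37.7 0.5 -0.171;37.7 37.7 0.5 -0.171;37.7 37.7 0.5 -0.171;37.7 37.7 0.5 -0.171;37.7 37.7 0.5 -0.171;37.7 37.7 0.5 -0.171;37.7 37.7 0.5 -0.171;37.7 37.7 0.5 -0.171;37.7 37.7 0.5 -0.171;37.7 37.7 0.5 -0.171;37.7 37.7 0.5 -0.171", "hand": 5.5, "grip_force": 25}}

```text
t: 1.5
position: [547.3, -225.4, 203.3]
ee_rot: [180.0, 0.1, 6.0]
force: [-0.6, -0.4, 0.9]
opening: 0.643
grip_force: 0.0
```

```bash
python3 - <<'E'
from h import *
o,p,d=snap('wrist'); C=cloud('wrist',d,o)
print(o['t'],o['position'],o['ee_rot'],o['opening'])
m=(C[...,2]>160)&(C[...,2]<175)&(d>0)&(abs(C[...,0]-549)<40)&(abs(C[...,1]+224)<40)
P=C[m]; print(len(P), P.mean(0),cv2.minAreaRect(P[:,:2].astype(np.float32)) if len(P) else 0)
save(p,'d.png')
E
```

```text
1.5 [ 547.30587527 -225.36142542  203.27940302] [1.79974372e+02 7.02339760e-02 6.01835558e+00] 0.6431457303700462
1431 [ 549.70021513 -224.31878348  167.62057899] ((548.8824462890625, -224.29031372070312), (27.80061149597168, 27.65597915649414), 47.47898864746094)
```

View pics/d.png

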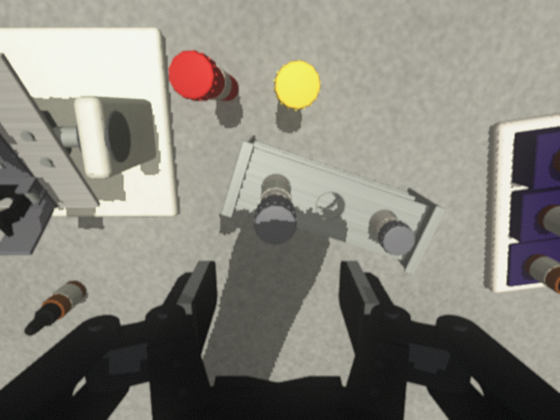

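The wrist picture shows the grey cap at (275,215) between the fingers, and it measures (549,-224,168), matching the scene estimate.

Call:
{"name": "apply_moves", "arguments": {"deltas": "0.1 0 -4 0;0.1 0 -6.5 0;0.1 0 -7.2 0;0.1 0 -7.2 0;0.1 0 -7.2 0", "hand": 5.5}}

```text
t: 2.05
position: [549.9, -224.8, 132.9]
ee_rot: [180.0, -0.1, 6.1]
force: [0.4, -0.1, 0.8]
opening: 0.647
grip_force: 0.0
```

Call:
{"name": "apply_moves", "arguments": {"deltas": "0 0 0 0;0 0 0 0;0 0 0 0;0 0 0 0;0 0 0 0;0 0 0 0;0 0 1 0;0 0 2 0", "hand": 2.0, "grip_force": 30}}

```text
t: 2.85
position: [549.1, -223.9, 152.2]
ee_rot: [-180.0, 0.0, 6.1]
force: [-0.2, 0.4, -1.5]
opening: 0.29
grip_force: 29.5
```

Call:
{"name": "apply_moves", "arguments": {"deltas": "0 0 4.5 0;0 0 8.5 0;0 0 8.5 0;-4.5 1.8 8.5 0;-9 3.5 8.5 0;-13.5 5.3 8.5 0;-18.9 7.4 8 0;-18.9 7.4 5 0;-18.9 7.4 1.5 0;-18.9 7.4 -0.5 0;-18.9 7.4 -1.5 0;-18.9 7.4 -1.5 0;-18.9 7.4 -1.5 0"}}

```text
t: 4.15
position: [361.0, -150.2, 137.3]
ee_rot: [180.0, -0.0, 6.1]
force: [-0.0, 0.2, -0.5]
opening: 0.287
grip_force: 29.8
```

```bash
python3 - <<'E'
from h import *
o,p,d=snap('side'); print(o['t'],o['position'],o['opening'],o['force'],o['grip_force'])
t=proj('side',o['position']); print(t)
x,y=int(t[0]),int(t[1]); x0=max(0,x-70);y0=max(0,y-90)
save(cv2.resize(p[y0:y0+220,x0:x0+180],None,fx=2.7,fy=2.7,interpolation=cv2.INTER_CUBIC),'e.png'); print(x0,y0)
E
```

```text
4.15 [ 360.96576948 -150.17791248  137.3284185 ] 0.2873163379603541 [-0.016208    0.23638006 -0.46413593] 29.757661521434784
[206.67347026 310.05299476]
136 220
```

View pics/e.png

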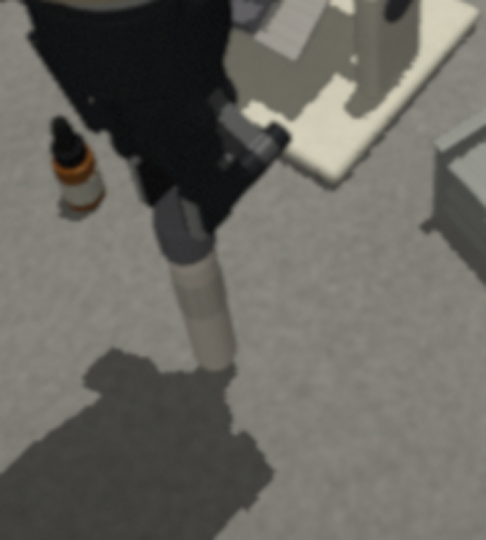

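The crop shows the pads on the grey cap (185,230) and the foot just above the bench. I'll touch down next.

Call:
{"name": "apply_moves", "arguments": {"deltas": "0 0 -0.8 0;0 0 -1.2 0;0 0 -1.4 0;0 0 -1.4 0;0 0 -1.4 0"}}

```text
t: 4.7
position: [363.2, -150.7, 124.3]
ee_rot: [179.9, -0.3, 6.1]
force: [-0.0, -0.5, 17.3]
opening: 0.291
grip_force: 32.9
```

Call:
{"name": "apply_moves", "arguments": {"deltas": "0.6 0.06 0 0;1.2 0.13 0 0;1.9 0.2 -0.05 0;2.5 0.27 -0.1 0;2.5 0.27 -0.1 0"}}

```text
t: 5.2
position: [388.0, -147.6, 122.6]
ee_rot: [179.9, -0.2, 6.1]
force: [1.3, -0.7, 11.0]
opening: 0.289
grip_force: 30.5
```

```bash
cat >> h.py <<'E'
def tilt(n,d,p,o,gl,lo=-150,hi=8,r=45):
    # fit tube axis below the grasp from white-ish depth points
    C=cloud(n,d,o); G=np.array(o['position'])+[0,0,19]; q=C-G
    u=np.array([np.cos(np.radians(6.1)),np.sin(np.radians(6.1))]); X=q[...,:2]@u; Y=q[...,:2]@[-u[1],u[0]]
    L=np.hypot(X,q[...,2])
    m=(d>0)&(abs(Y)<16)&(L>22)&(L<155)&(q[...,2]<-5)&(C[...,2]>8)&(X<10)
    return X[m],Y[m],q[...,2][m],m
E
python3 - <<'E'
from h import *
o,p,d=snap('side'); X,Y,Z,m=tilt('side',d,p,o,143)
print(o['t'],o['position'],o['force'],len(X))
for a in range(-150,-10,20):
    k=(Z>a)&(Z<a+20)
    if k.sum()>3: print(a+10,k.sum(),np.round([X[k].mean(),X[k].min(),X[k].max(),Y[k].mean()],1))
E
```

```text
5.2 [ 387.96759486 -147.59607244  122.61446759] [ 1.27913593 -0.72525767 10.98162278] 803
-140 15 [-34.2 -39.2 -22.7  -4.4]
-120 111 [-32.8 -39.3 -20.5  -4.5]
-100 129 [-29.2 -36.1 -12.8  -4.8]
-80 128 [-25.5 -33.3 -11.9  -5.2]
-60 138 [-22.5 -29.5  -4.6  -5.8]
-40 161 [-18.6 -25.6  -2.4  -6.1]
-20 119 [-15.9 -22.3  -1.3  -4.6]
```

The pivot works: the slope fit gives 10°. I'll continue along the rolling arc.

Call:
{"name": "apply_moves", "arguments": {"deltas": "1 0.1 -0.18 0;2 0.21 -0.42 0;3 0.32 -0.78 0;4 0.43 -1.17 0;4.7 0.5 -1.5 0;4.7 0.5 -1.5 0"}}

```text
t: 5.85
position: [434.2, -142.1, 106.7]
ee_rot: [180.0, -0.1, 6.2]
force: [2.5, 0.2, 7.1]
opening: 0.288
grip_force: 32.4
```

```bash
cat > t.py <<'E'
from h import *
o,p,d=snap('side'); X,Y,Z,m=tilt('side',d,p,o,143)
print(o['t'],o['position'],o['force'],len(X))
# median line through slices perpendicular-ish
zs=[];xs=[]
for a in range(-150,-10,10):
    k=(Z>a)&(Z<a+10)
    if k.sum()>15: zs.append(Z[k].mean());xs.append(X[k].mean())
print(np.round(zs,0),np.round(xs,1)); c=np.polyfit(zs[1:-1],xs[1:-1],1); print('tilt',np.degrees(np.arctan(c[0])))
E
python3 t.py
```

```text
5.85 [ 434.22500856 -142.0919969   106.67857552] [2.51896257 0.1507128  7.13547683] 1054
[-113. -105.  -94.  -85.  -75.  -65.  -55.  -45.  -35.  -25.  -15.] [-76.9 -74.  -68.5 -62.9 -57.8 -52.5 -47.2 -41.4 -36.4 -30.8 -25.1]
tilt 28.30523045342842
```

Call:
{"name": "apply_moves", "arguments": {"deltas": "0.55 0.06 -0.3 0;1.05 0.11 -0.62 0;1.6 0.17 -0.96 0;2.1 0.22 -1.31 0;2.6 0.27 -1.7 0;3.05 0.32 -2.08 0;3.5 0.37 -2.5 0;3.9 0.41 -2.92 0;4.3 0.46 -3.38 0;4.7 0.5 -3.83 0;4.85 0.51 -4.03 0;4.85 0.51 -4.03 0"}}

```text
t: 7.1
position: [480.8, -137.2, 65.9]
ee_rot: [-180.0, 0.0, 6.1]
force: [-0.3, 0.2, -0.4]
opening: 0.232
grip_force: 0.0
```

```bash
python3 t.py
```

```text
7.1 [ 480.81104068 -137.16714066   65.92603226] [-0.32803766  0.20413319 -0.38750931] 901
[-73. -64. -59.] [-58.1 -51.4 -25.9]
tilt 21.889070360397298t.py:9: RankWarning: Polyfit may be poorly conditioned
  print(np.round(zs,0),np.round(xs,1)); c=np.polyfit(zs[1:-1],xs[1:-1],1); print('tilt',np.degrees(np.arctan(c[0])))
```

The grip was lost, so I need to look.

```bash
python3 - <<'E'
from h import *
o,p,d=snap('side'); o,p2,d2=snap('scene')
save(np.hstack([cv2.resize(p[150:400,80:380],(480,400)),cv2.resize(p2[100:300,180:420][:, :],(320,267)) if 0 else cv2.resize(p2[110:290,170:314],(320,400))]),'f.png')
E
```

```text
(no output)
```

View pics/f.png

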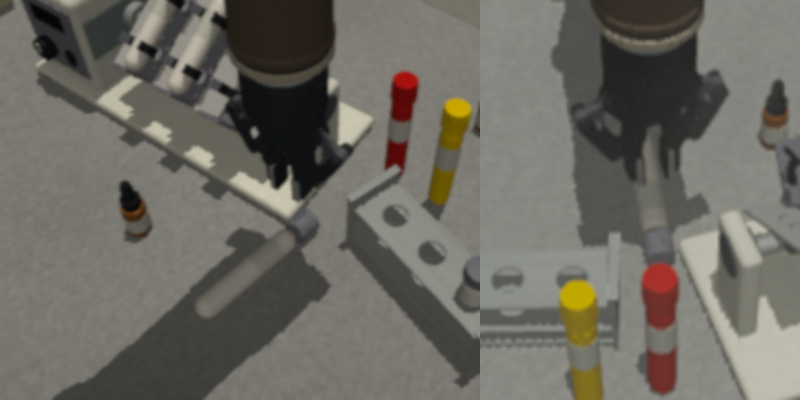

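The tube lies on the bench, foot towards the robot, with its cap near the mixer base corner. I'll measure it.

```bash
python3 - <<'E'
from h import *
for n in('side','scene'):
    o,p,d=snap(n); C=cloud(n,d)
    m=(d>0)&(C[...,2]>6)&(C[...,2]<36)&(C[...,0]>300)&(C[...,0]<545)&(C[...,1]>-185)&(C[...,1]<-118)
    if n=='side':m&=~((C[...,2]>12)&(C[...,2]<20)&(C[...,1]>-124)&(C[...,0]>485))
    P=C[m]; r=cv2.minAreaRect(P[:,:2].astype(np.float32)); print(n,len(P),r,P.mean(0))
    a=P[:,:2]-P[:,:2].mean(0); v=np.linalg.svd(a,full_matrices=False)[2][0]; v*=np.sign(v[0]); s=a@v
    print('dir',np.degrees(np.arctan2(v[1],v[0])),'ends',P[:,:2].mean(0)+v*s.min(),P[:,:2].mean(0)+v*s.max(),s.max()-s.min())
    for q in range(int(s.min()),int(s.max()),20):
        k=(s>=q)&(s<q+20)
        if k.sum()>3: print(np.round(P[k].mean(0)),round(np.percentile(P[k,2],95),1))
print(status.get_obs()['t'])
# paddle right edge / post / stuff near the right end of mixer
z=np.load('s.npz'); 
for n,dd in(('scene',z['d']),('side',z['d2'])):
    C=cloud(n,dd); c,s_=np.cos(np.radians(6.1)),np.sin(np.radians(6.1)); q=C-[568.8,67,0]
    X=q[...,0]*c+q[...,1]*s_; Y=-q[...,0]*s_+q[...,1]*c; Z=q[...,2]
    pl=(dd>0)&(abs((X+23.5)*-.5736+(Z-138.6)*.8192+28.5)<5)&(abs(X)<95)&(Y<50)
    print(n,'paddle Y',np.percentile(Y[pl],[0.5,2]),'X',np.percentile(X[pl],[1,99]))
    po=(dd>0)&(Z>40)&(Y<-120)&(Y>-185)&(abs(X)<90)
    for a in range(40,140,15):
        k=po&(Z>a)&(Z<a+15); 
        if k.sum(): print(a,k.sum(),np.round([X[k].min(),X[k].max(),Y[k].min(),Y[k].max()]))
E
```

```text
side 1448 ((450.4797058105469, -134.192626953125), (55.93915557861328, 193.0918426513672), 74.27721405029297) [ 433.44743383 -137.04038017   21.07512947]
dir -8.051927799230112 ends [ 353.06698329 -125.66934648] [ 541.32211466 -152.30088969] 190.12951791384165
[ 363. -130.   19.] 24.0
[ 383. -132.   20.] 24.7
[ 403. -133.   21.] 25.3
[ 423. -135.   21.] 25.9
[ 443. -136.   22.] 26.4
[ 462. -138.   22.] 26.0
[ 484. -139.   21.] 27.1
[ 502. -141.   23.] 27.6
[ 524. -182.   21.] 34.1
[ 531. -184.   24.] 33.1
scene 566 ((452.58172607421875, -147.6536102294922), (64.02438354492188, 182.1219940185547), 87.08343505859375) [ 464.90222824 -134.95999448   22.47782107]
dir -7.821027517778076 ends [ 362.53034415 -120.89851338] [ 547.11618306 -146.2526456 ] 186.31898439416216
[ 376. -121.   21.] 24.3
[ 393. -124.   23.] 26.4
[ 413. -127.   23.] 27.6
[ 433. -133.   23.] 26.8
[ 452. -135.   23.] 27.6
[ 471. -136.   23.] 27.3
[ 493. -137.   24.] 28.9
[ 509. -138.   20.] 28.1
[ 539. -184.   10.] 12.6
7.35
scene paddle Y [-659.64369746 -652.4898866 ] X [-91.35813897  54.41314901]
40 91 [ -24.   32. -166. -148.]
55 90 [ -19.   32. -166. -147.]
70 99 [ -64.   32. -166. -120.]
85 99 [ -46.   32. -167. -120.]
100 215 [ -28.   32. -168. -120.]
115 367 [ -28.   33. -168. -121.]
130 28 [ -15.   39. -160. -121.]
side paddle Y [-613.07550909 -603.15100379] X [-91.85144673  50.45942863]
40 116 [ -30.   24. -165. -145.]
55 129 [ -31.   29. -165. -145.]
70 163 [ -65.   28. -164. -120.]
85 159 [ -51.   27. -166. -120.]
100 242 [ -31.   26. -166. -120.]
115 394 [ -31.   28. -166. -120.]
130 39 [  14.   40. -124. -120.]
```

Call:
{"name": "apply_moves", "arguments": {"deltas": "0 0 4 0;0 0 8 0;-3.5 0.3 10 -0.1;-6.2 0.4 10 -0.2;-6.2 0.4 10 -0.2;-6.2 0.4 10 -0.2", "hand": 5, "grip_force": 20}}

```text
t: 7.95
position: [418.9, -133.4, 166.8]
ee_rot: [180.0, -0.1, -5.3]
force: [-0.0, -0.9, 0.7]
opening: 0.587
grip_force: 0.0
```

```bash
cat > w.py <<'E'
from h import *
o,p,d=snap('wrist'); C=cloud('wrist',d,o); print(o['t'],o['position'],o['ee_rot'],o['opening'])
m=(d>0)&(C[...,2]>15)&(C[...,2]<34)&(C[...,0]>320)&(C[...,0]<530)&(abs(C[...,1]+135)<40)
P=C[m]; r=cv2.minAreaRect(P[:,:2].astype(np.float32)); print(len(P),r)
for a in range(340,530,15):
    k=(P[:,0]>=a)&(P[:,0]<a+15)
    if k.sum()>5:
        y=P[k,1]; print(a,k.sum(),'mid',round((np.percentile(y,2)+np.percentile(y,98))/2,1),'w',round(np.ptp(np.percentile(y,[2,98])),1),'top',round(np.percentile(P[k,2],97),1))
print('xmin/max',P[:,0].min(),P[:,0].max())
E
python3 w.py
```

```text
7.95 [ 418.91094382 -133.38194851  166.80134627] [ 1.79977529e+02 -7.06891271e-02 -5.29683553e+00] 0.5873737507557684
5371 ((442.4637451171875, -122.31046295166016), (57.02040481567383, 174.3228759765625), 89.07449340820312)
355 247 mid -127.4 w 22.7 top 25.9
370 344 mid -128.2 w 23.3 top 26.3
385 365 mid -129.2 w 23.6 top 26.5
400 381 mid -130.6 w 23.6 top 26.5
415 394 mid -131.5 w 24.2 top 26.9
430 429 mid -132.5 w 24.7 top 27.3
445 444 mid -133.8 w 24.2 top 27.7
460 436 mid -134.9 w 22.9 top 27.3
475 433 mid -136.4 w 25.6 top 29.0
490 925 mid -123.3 w 54.2 top 29.1
505 695 mid -122.8 w 54.2 top 28.8
520 278 mid -105.1 w 19.5 top 19.8
xmin/max 355.15427555744157 529.9243267152526
```

Call:
{"name": "apply_moves", "arguments": {"deltas": "0.2 0.2 -5 0.02;0.2 0.2 -10 0.02;0.2 0.2 -14 0.02;0.2 0.2 -15.8 0.02;0.2 0.2 -16.2 0.02;0.2 0.2 -16.2 0.02"}}

```text
t: 8.6
position: [421.3, -131.1, 3.8]
ee_rot: [-180.0, 0.1, -4.1]
force: [0.5, 0.6, -0.7]
opening: 0.584
grip_force: 0.0
```

Call:
{"name": "apply_moves", "arguments": {"deltas": "0 0 0 0;0 0 0 0;0 0 0 0;0 0 0 0;0 0 0 0;0 0 0 0;0 0 1.5 0;0 0 3 0;0 0 6 0;0 0 6 0", "hand": 1.5, "grip_force": 25}}

```text
t: 9.6
position: [422.9, -131.7, 67.0]
ee_rot: [180.0, -0.3, -4.2]
force: [0.4, -0.3, -0.9]
opening: 0.177
grip_force: 0.0
```

```bash
cat > ax.py <<'E'
from h import *
import sys
yaw=float(sys.argv[1]); n=sys.argv[2]
# fit tube axis relative to grasp in vertical plane along yaw
o,p,d=snap(n); C=cloud(n,d,o); G=np.array(o['position']); q=C-G
u=np.array([np.cos(np.radians(yaw)),np.sin(np.radians(yaw))]); X=q[...,:2]@u; Y=q[...,:2]@[-u[1],u[0]]; Z=q[...,2]
print(o['t'],np.round(G,1),np.round(o['ee_rot'],1),'F',np.round(o['force'],1),'op',round(o['opening'],3))
m=(d>0)&(abs(Y)<17)&(Z<50+abs(X)*.8)&(Z>-60)&(abs(X)<110)&(abs(X)>16)
for a in range(-110,110,10):
    k=m&(X>=a)&(X<a+10)
    if k.sum()>8: print(a+5,k.sum(),'Y',np.round(np.percentile(Y[k],[3,97]),1),'Z',np.round(np.percentile(Z[k],[3,50,97]),1))
E
python3 ax.py -4.1 wrist; python3 ax.py -4.1 side
```

```text
9.6 [ 422.9 -131.7   67. ] [180.   -0.3  -4.2] F [ 0.4 -0.3 -0.9] op 0.177
-65 143 Y [-9.2  9.9] Z [-49.1 -44.4 -41.9]
-55 370 Y [-10.7  10.5] Z [-49.1 -43.1 -41.2]
-45 395 Y [-11.3   9.9] Z [-49.5 -43.  -40.9]
-35 406 Y [-11.2  10.1] Z [-50.  -42.9 -40.7]
-25 450 Y [-11.1  11.6] Z [-50.5 -43.  -40.7]
-15 187 Y [-11.   11.9] Z [-50.5 -42.9 -40.6]
15 220 Y [-11.9  11.5] Z [-49.8 -41.9 -39.9]
25 566 Y [-11.9  11.5] Z [-48.9 -41.8 -39.7]
35 594 Y [-11.7  12. ] Z [-49.6 -41.9 -39.6]
45 599 Y [-11.6  11.1] Z [-49.9 -42.2 -39.8]
55 499 Y [-10.2   9.8] Z [-50.8 -44.5 -40.3]
65 743 Y [-13.1  13.2] Z [-49.3 -40.5 -37.9]
75 783 Y [-13.7  13.1] Z [-49.  -40.4 -37.7]
85 709 Y [-12.9  12.9] Z [-48.9 -40.4 -37.9]
9.65 [ 422.2 -131.6   65.7] [180.   -0.2  -4.2] F [ 0.3  0.6 -0.5] op 0.176
-65 88 Y [-10.    9.2] Z [-55.9 -48.  -43. ]
-55 100 Y [-10.7  10. ] Z [-54.7 -44.2 -40.6]
-45 99 Y [-11.2  10. ] Z [-56.  -44.3 -40.6]
-35 94 Y [-11.3   9.2] Z [-55.2 -43.9 -40.5]
-25 93 Y [-11.1  10.4] Z [-54.3 -43.7 -40.6]
-15 39 Y [-11.2   9.8] Z [-53.9 -43.8 -40.2]
15 35 Y [-11.5   8.6] Z [-52.4 -42.5 -39.2]
25 89 Y [-11.6  10.4] Z [-54.4 -43.  -39.8]
35 78 Y [-12.    8.2] Z [-53.2 -42.3 -39.6]
45 79 Y [-11.6  10. ] Z [-54.  -43.  -39.4]
55 47 Y [-10.    8.3] Z [-53.7 -43.7 -39.3]
65 115 Y [-12.8  12.2] Z [-56.1 -43.3 -38.1]
75 83 Y [-13.3  11.6] Z [-55.5 -41.2 -36.9]
85 78 Y [-12.9  11.9] Z [-54.4 -41.7 -37.6]
```

The tube stayed on the bench because the pads only caught its upper half. I'll go lower and grip harder, checking before lifting.

Call:
{"name": "apply_moves", "arguments": {"deltas": "0 0 0 0;0 0 0 0;0 0 0 0;0 0 -2 0;0 0 -4.5 0;0 0 -5.8 0;0 0 -6.2 0;0 0 -6.4 0;0 0 -6.4 0;0 0 -6.4 0", "hand": 5}}

```text
t: 10.7
position: [421.3, -131.4, 0.9]
ee_rot: [180.0, -0.1, -4.2]
force: [0.3, 0.1, 0.1]
opening: 0.584
grip_force: 0.0
```

Call:
{"name": "apply_moves", "arguments": {"deltas": "0 0 0 0;0 0 0 0;0 0 0 0;0 0 0 0;0 0 0 0;0 0 0 0", "hand": 1.5, "grip_force": 40}}

```text
t: 11.3
position: [420.9, -131.3, 0.3]
ee_rot: [180.0, -0.0, -4.2]
force: [-0.7, 0.4, 0.5]
opening: 0.181
grip_force: 0.0
```

```bash
python3 - <<'E'
from h import *
o,p,d=snap('wrist'); o2,p2,d2=snap('side')
t=proj('side',o['position']).astype(int); x0=max(0,t[0]-75);y0=max(0,t[1]-110)
save(np.hstack([cv2.resize(p,(480,360)),cv2.resize(p2[y0:y0+180,x0:x0+150],(300,360))]),'g.png')
E
python3 w.py
```

```text
11.4 [ 4.20849428e+02 -1.31248086e+02  3.08973070e-01] [ 1.79998318e+02  3.39521762e-03 -4.19956345e+00] 0.17803923571329525
19454 ((442.83160400390625, -123.51634979248047), (57.04185485839844, 174.33023071289062), 89.99430847167969)
355 610 mid -127.4 w 21.9 top 25.7
370 938 mid -128.7 w 20.2 top 26.0
385 889 mid -129.8 w 17.7 top 26.4
400 846 mid -131.1 w 15.5 top 26.4
415 1050 mid -132.1 w 22.9 top 27.1
430 1533 mid -132.8 w 24.3 top 27.3
445 1682 mid -133.8 w 24.3 top 27.5
460 1738 mid -135.0 w 23.0 top 27.2
475 1799 mid -136.5 w 25.9 top 28.9
490 4012 mid -123.2 w 54.3 top 29.2
505 3051 mid -122.5 w 53.8 top 28.6
520 1306 mid -105.2 w 19.5 top 19.6
xmin/max 355.6657311936099 529.9980286101298
```

View pics/g.png

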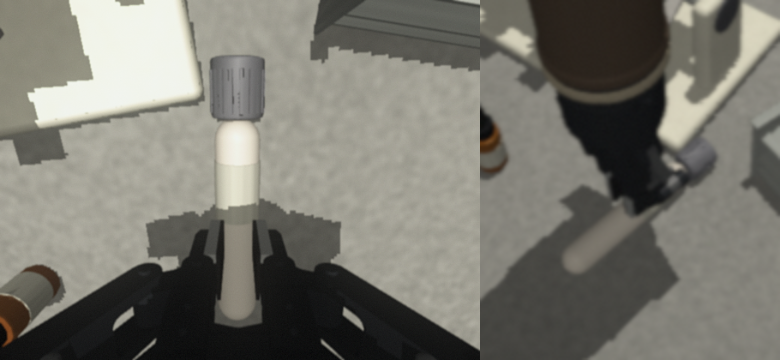

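The tube lies between the finger tips (wrist crop (237,260)), but the fingers stopped at their commanded 1.5 cm without contact. I'll close further.

Call:
{"name": "apply_moves", "arguments": {"deltas": "0 0 0 0;0 0 0 0;0 0 0 0;0 0 0 0", "hand": 0, "grip_force": 40}}

```text
t: 11.85
position: [420.9, -131.3, 0.3]
ee_rot: [180.0, 0.0, -4.2]
force: [-0.1, 0.9, -1.1]
opening: -0.003
grip_force: 0.0
```

```bash
python3 - <<'E'
from h import *
o,p,d=snap('wrist'); C=cloud('wrist',d,o); 
R=Ro.from_euler('xyz',o['ee_rot'],degrees=True).as_matrix(); T=(C-o['position'])@R
dark=(p.max(-1)<60)&(d>0)&(d<230)
for v in range(235,330,8):
    k=np.zeros_like(dark);k[v:v+8,200:360]=1;k&=dark&(abs(T[...,1])<40)
    if k.sum()>5: print(v,k.sum(),'tool x',np.round(np.percentile(T[k][:,0],[5,95])),'y',np.round(np.percentile(T[k][:,1],[5,95])),'z',np.round(np.percentile(T[k][:,2],[5,50,95])))
print(o['opening'],viewer.camera_params('wrist')['vfov'])
o2,p2,d2=snap('side'); t=proj('side',o2['position']).astype(int); x0=t[0]-60;y0=t[1]-80
save(np.hstack([cv2.resize(p[130:410,140:420],(400,400)),cv2.resize(p2[y0:y0+120,x0:x0+120],(400,400),interpolation=cv2.INTER_CUBIC)]),'i.png');print(t,x0,y0)
E
```

```text
251 8 tool x [11. 12.] y [-1.  2.] z [-40. -39. -38.]
259 64 tool x [11. 12.] y [-1.  2.] z [-47. -44. -40.]
267 249 tool x [ 7. 12.] y [-11.  13.] z [-53. -45. -41.]
275 337 tool x [ 7. 12.] y [-12.  14.] z [-60. -51. -47.]
283 356 tool x [ 7. 12.] y [-12.  14.] z [-65. -58. -54.]
291 387 tool x [ 7. 13.] y [-12.  14.] z [-73. -64. -60.]
299 583 tool x [ 9. 15.] y [-11.  13.] z [-80. -77. -70.]
307 934 tool x [ 7. 14.] y [-21.  25.] z [-83. -81. -71.]
315 1255 tool x [ 4. 13.] y [-21.  23.] z [-87. -84. -71.]
323 1277 tool x [ 1. 13.] y [-20.  23.] z [-90. -88. -71.]
-0.002530590416273448 62.84786276141496
[236 322] 176 242
```

View pics/i.png

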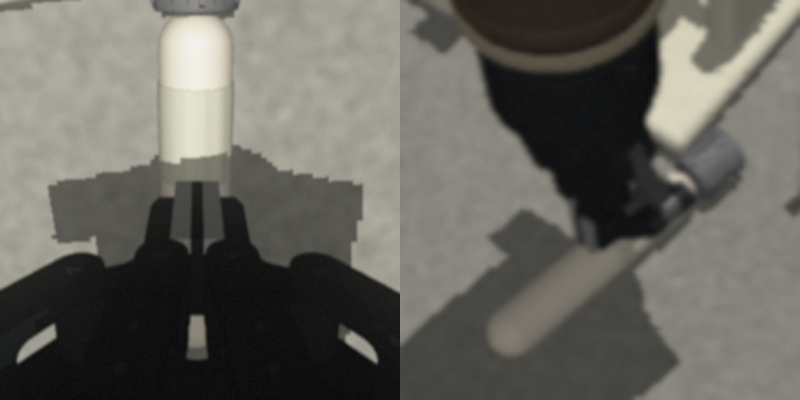

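The shut finger tips (crop (197,185)) sit above the tube, so they end well short of the reported TCP. I'll measure that offset.

```bash
python3 - <<'E'
from h import *
o,p,d=snap('wrist'); C=cloud('wrist',d,o); R=Ro.from_euler('xyz',o['ee_rot'],degrees=True).as_matrix(); T=(C-o['position'])@R
for v in range(246,310,4): print(v,np.round(T[v,270],0),np.round(T[v,284],0),p[v,284],round(float(d[v,284])))
o2,p2,d2=snap('side'); C2=cloud('side',d2); q=(C2-o2['position'])@R
for v in range(285,325,3): print(v,[np.round(q[v,u]).astype(int).tolist() for u in (228,236,244)])
E
```

```text
246 [ 12.  -3. -25.] [ 12.   4. -26.] [120 120 106] 161
250 [ 10.  -3. -26.] [ 10.   4. -26.] [123 120 108] 162
254 [  8.  -3. -26.] [  8.   4. -25.] [122 121 109] 163
258 [ 11.  -2. -38.] [ 12.   4. -39.] [76 77 72] 149
262 [ 11.  -2. -42.] [ 12.   4. -43.] [77 78 74] 145
266 [ 12.  -2. -46.] [ 12.   4. -47.] [74 75 71] 141
270 [ 12.  -2. -50.] [ 12.   3. -51.] [74 75 70] 138
274 [ 12.  -2. -54.] [ 12.   3. -54.] [72 73 69] 135
278 [ 12.  -2. -57.] [ 12.   3. -58.] [71 72 68] 131
282 [ 12.  -2. -60.] [ 12.   3. -61.] [69 69 66] 128
286 [ 12.  -2. -63.] [ 11.   3. -62.] [68 67 65] 127
290 [ 12.  -2. -66.] [ 12.   3. -66.] [68 69 65] 123
294 [ 12.  -2. -68.] [ 12.   3. -69.] [68 68 64] 121
298 [ 12.  -2. -71.] [ 11.   3. -71.] [94 94 90] 119
302 [ 13.  -2. -76.] [  9.   3. -70.] [86 86 82] 120
306 [ 13.  -2. -78.] [ 13.   3. -78.] [52 52 49] 112
285 [[-22, 29, -166], [-13, 34, -160], [-2, 37, -152]]
288 [[-16, 17, -138], [-10, 29, -144], [-2, 36, -144]]
291 [[-17, 18, -134], [-9, 27, -135], [-5, 41, -145]]
294 [[-18, 18, -126], [-10, 26, -126], [-6, 41, -138]]
297 [[-16, 13, -111], [-9, 24, -116], [12, 14, -81]]
300 [[-15, 11, -100], [-2, 11, -84], [6, 22, -89]]
303 [[-10, 1, -74], [-6, 16, -86], [-9, 42, -120]]
306 [[-183, 292, -608], [-6, 16, -78], [-11, 44, -117]]
309 [[-9, -4, -49], [-11, 22, -82], [-11, 43, -107]]
312 [[-10, -4, -41], [-6, 13, -57], [-11, 42, -96]]
315 [[-7, -11, -18], [-6, 12, -47], [11, 9, -21]]
318 [[-12, -5, -22], [-2, 4, -22], [9, 11, -16]]
321 [[-16, 1, -25], [-5, 7, -19], [11, 7, 1]]
324 [[-19, 3, -22], [-8, 11, -18], [7, 11, 2]]
```

The shut tips are about 35 mm behind the reported TCP, so the rack grip had only the rim of the cap. I'll go lower, watching the force for the bench.

Call:
{"name": "apply_moves", "arguments": {"deltas": "0 0 2 0;0 0 2 0;0 0 2 0;0 0 2 0;0 0 0 0;0 0 -1.2 0;0 0 -2.2 0;0 0 -2.2 0", "hand": 4.2, "grip_force": 25}}

```text
t: 12.85
position: [419.8, -131.0, -23.0]
ee_rot: [-180.0, 0.2, -4.2]
force: [0.7, 0.0, 0.2]
opening: 0.492
grip_force: 0.0
```

Call:
{"name": "apply_moves", "arguments": {"deltas": "0 0 -0.3 0;0 0 -0.4 0;0 0 -0.6 0;0 0 -0.6 0"}}

```text
t: 13.25
position: [421.0, -131.3, -27.6]
ee_rot: [180.0, -0.0, -4.2]
force: [-0.2, 0.2, 0.6]
opening: 0.494
grip_force: 0.0
```

Call:
{"name": "apply_moves", "arguments": {"deltas": "0 0 0 0;0 0 0 0;0 0 0 0;0 0 0 0;0 0 0 0", "hand": 0.5, "grip_force": 30}}

```text
t: 13.75
position: [421.0, -131.2, -27.5]
ee_rot: [180.0, -0.0, -4.2]
force: [-0.1, 0.6, 6.3]
opening: 0.283
grip_force: 29.5
```

Call:
{"name": "apply_moves", "arguments": {"deltas": "0 0 0.5 0;0 0 1.5 0;0 0 4 0;0 0 7 0;0 0 9 0;0 0 9 0"}}

```text
t: 14.35
position: [422.7, -131.8, 65.2]
ee_rot: [179.9, -0.3, -4.2]
force: [-0.7, -0.4, -0.3]
opening: 0.275
grip_force: 29.6
```

```bash
sed -i "s/G=np.array(o\['position'\]); q/G=np.array(o['position'])+[0,0,40.5]; q/" ax.py; python3 ax.py -4.2 wrist;  python3 ax.py -4.2 side
```

```text
14.35 [ 422.7 -131.8  105.7] [179.9  -0.3  -4.2] F [-0.7 -0.4 -0.3] op 0.275
-45 178 Y [-12.7  11.1] Z [ 2.4  8.2 12.1]
-35 979 Y [-12.3  10.4] Z [ 3.9 10.8 12.8]
-25 1024 Y [-12.1  10.5] Z [ 3.9 11.  12.9]
-15 432 Y [-12.   10.3] Z [ 4.3 11.  13.1]
15 1282 Y [-16.3  16.4] Z [ 6.3 58.4 63.6]
25 1488 Y [-12.4  10.9] Z [ 5.1 12.2 14.3]
35 1610 Y [-12.5  10.9] Z [ 4.6 12.2 14.4]
45 1632 Y [-12.   10.5] Z [ 5.3 12.1 14.1]
55 1622 Y [-11.    9.5] Z [ 3.6 10.1 13.6]
65 1910 Y [-13.5  12.2] Z [ 5.8 13.6 16.1]
75 2400 Y [-13.7  12.4] Z [ 6.1 14.  16.4]
85 2498 Y [-13.6  12.2] Z [ 5.8 13.9 16.4]
95 185 Y [-12.7  11. ] Z [ 5.4 13.1 15.2]
14.4 [ 421.9 -131.6  104.3] [180.   -0.2  -4.2] F [-0.6  0.9 -1. ] op 0.278
-65 94 Y [-10.5   6.7] Z [-3.2  4.9 10.1]
-55 122 Y [-11.9   8.1] Z [-4.9  8.  11.4]
-45 118 Y [-12.1   8.8] Z [-2.3  8.2 11.4]
-35 117 Y [-12.    7.9] Z [-3.8  8.5 11.5]
-25 112 Y [-12.1   8.5] Z [-3.2  8.5 12. ]
-15 53 Y [-13.8  14.9] Z [-1.8  9.4 61.2]
45 32 Y [-7.1  6.3] Z [ 9.3 11.1 12.9]
55 40 Y [-8.4  7.1] Z [ 2.7  9.6 12.5]
65 140 Y [-12.9  11.3] Z [-6.1  8.7 14.9]
75 101 Y [-13.8  11. ] Z [-3.3 10.7 14.9]
85 96 Y [-13.2  10. ] Z [ 0.1 11.3 14.8]
```

The tube is held level, about 65 mm from its foot. I'll take it above the mixer's bearing post, whose top edge can tilt it cap-up as I lower.

Call:
{"name": "apply_moves", "arguments": {"deltas": "0 0 4 0.06;0 0 8 0.12;2 1 10 0.18;5 2.3 10 0.18;7.9 3.5 10 0.18;7.9 3.5 8 0.18;7.9 3.5 6.5 0.18;7.9 3.5 5.5 0.18;7.9 3.5 5.5 0.18"}}

```text
t: 15.35
position: [498.2, -96.2, 115.3]
ee_rot: [-179.9, 0.2, 6.1]
force: [0.2, 0.6, -1.1]
opening: 0.277
grip_force: 29.9
```

```bash
python3 ax.py 6.1 wrist; python3 - <<'E'
from h import *
o,p,d=snap('side'); save(cv2.resize(p[130:310,140:380],(800,600),interpolation=cv2.INTER_CUBIC),'j.png')
E
```

```text
15.35 [498.2 -96.2 155.8] [-179.9    0.2    6.1] F [ 0.2  0.6 -1.1] op 0.277
-45 156 Y [-12.9  11. ] Z [ 2.9  8.1 12.1]
-35 969 Y [-12.5  10.1] Z [ 4.4 11.1 13.1]
-25 1015 Y [-12.3  10.3] Z [ 4.3 11.2 13.2]
-15 440 Y [-12.3  10.2] Z [ 4.3 11.3 13.2]
15 1362 Y [-16.3  16.3] Z [ 6.3 58.8 64.1]
25 1487 Y [-12.6  10.8] Z [ 4.9 12.  14. ]
35 1614 Y [-12.6  10.7] Z [ 4.4 11.8 14.1]
45 1618 Y [-12.1  10.4] Z [ 4.7 11.6 13.7]
55 1643 Y [-11.3   9.4] Z [ 3.2  9.7 13.1]
65 1867 Y [-13.6  12.1] Z [ 4.8 12.9 15.5]
75 2394 Y [-13.9  12.2] Z [ 5.4 13.2 15.7]
85 2502 Y [-13.6  12.1] Z [ 5.  13.2 15.5]
95 686 Y [-11.4  11. ] Z [-34.9 -27.2  14.4]
105 1242 Y [-10.    9.9] Z [-37.4 -28.1 -26.3]
```

View pics/j.png

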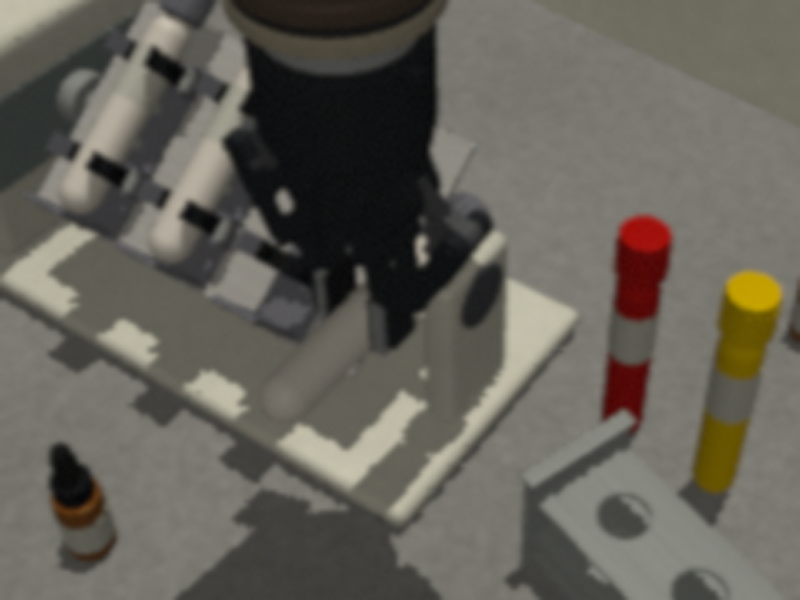

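Held tube level over the post (picture (370,320)). The post top measures 128 mm and is centred under the tube. I'll lower so the edge tilts it.

Call:
{"name": "apply_moves", "arguments": {"deltas": "0 0 -0.8 0;0 0 -1.5 0;0 0 -2 0;0 0 -2.5 0;0 0 -3 0;0 0 -3 0"}}

```text
t: 16.05
position: [500.0, -96.2, 86.9]
ee_rot: [-180.0, -0.0, 6.1]
force: [-0.9, -0.1, 2.7]
opening: 0.28
grip_force: 30.8
```

```bash
cat > tl.py <<'E'
from h import *
import sys
yaw=float(sys.argv[1])
o,p,d=snap('wrist'); C=cloud('wrist',d,o); G=np.array(o['position'])+[0,0,40.5]; q=C-G
u=np.array([np.cos(np.radians(yaw)),np.sin(np.radians(yaw))]); X=q[...,:2]@u; Y=q[...,:2]@[-u[1],u[0]]; Z=q[...,2]
print(o['t'],np.round(G,1),'F',np.round(o['force'],1),'op',round(o['opening'],3),'gf',o['grip_force'])
# crest: highest point near Y=0 over body (25..58)
m=(d>0)&(abs(Y+.7)<5)
for a in (0,5,10,15,20,25,30,35,40):
    T=np.radians(a)
m2=m&(X>18)&(X<120)&(Z>-10)&(Z<100)&(p.min(-1)>45)
xs,zs=X[m2],Z[m2]
A=np.c_[xs,zs]
best=max(((np.histogram(-xs*np.sin(t)+zs*np.cos(t),np.arange(5,20,1.))[0].max(),t) for t in np.radians(np.arange(-5,50,.5))))
t=best[1]; n=-xs*np.sin(t)+zs*np.cos(t); h,e=np.histogram(n,np.arange(5,20,1.)); c=e[h.argmax()]+.5
k=abs(n-c)<1.5; c2=np.polyfit(xs[k],zs[k],1); print('tilt',np.degrees(t),np.degrees(np.arctan(c2[0])),'normal offset',c2[1]*np.cos(np.arctan(c2[0])),'n',k.sum())
al=xs*np.cos(t)+zs*np.sin(t); kk=(n>c-3)&(n<c+4); print('cap end along',np.percentile(al[kk],99))
E
python3 tl.py 6.1
```

```text
16.05 [500.  -96.2 127.4] F [-0.9 -0.1  2.7] op 0.28 gf 30.77733814716339
tilt 13.5 13.75816953519444 normal offset 12.205502179841366 n 5317
cap end along 92.49251451327054
```

Call:
{"name": "apply_moves", "arguments": {"deltas": "0 0 -0.5 0;0 0 -1 0;0 0 -1.5 0;0 0 -2 0;0 0 -2.2 0;0 0 -2.2 0"}}

```text
t: 16.7
position: [498.8, -96.3, 64.6]
ee_rot: [-180.0, 0.1, 6.1]
force: [-4.4, -0.3, 1.4]
opening: 0.279
grip_force: 31.7
```

```bash
python3 tl.py 6.1
```

```text
16.7 [498.8 -96.3 105.1] F [-4.4 -0.3  1.4] op 0.279 gf 31.67321026325226
tilt 33.0 33.033015453886435 normal offset 11.257484817080396 n 5607
cap end along 96.58294008977124
```

Call:
{"name": "apply_moves", "arguments": {"deltas": "0 0 -0.2 0;0 0 -0.35 0;0 0 -0.35 0;0 0 2 0;-2 0 6 0;-2 0 9 0;-2 0 9 0;-2 0 9 0"}}

```text
t: 17.55
position: [481.0, -96.2, 155.9]
ee_rot: [180.0, -0.2, 6.1]
force: [0.0, 0.1, -0.6]
opening: 0.278
grip_force: 31.6
```

```bash
python3 tl.py 6.1
```

```text
17.55 [481.  -96.2 196.4] F [ 0.   0.1 -0.6] op 0.278 gf 31.551427245140076
tilt 34.5 34.74136398479271 normal offset 11.238708533810385 n 5675
cap end along 96.76794144496685
```

Tilt is 34.7°. Now to hover above the mouth, 45 mm out along the holder's normal.

Call:
{"name": "apply_moves", "arguments": {"deltas": "0.7 2.5 0.5 0;1.4 5 0.5 0;2.5 7.5 0 0;3.6 8.9 0 0;3.6 8.9 0 0;3.6 8.9 0 0"}}

```text
t: 18.2
position: [515.3, -7.3, 154.0]
ee_rot: [-180.0, 0.1, 6.2]
force: [0.8, -0.8, -0.7]
opening: 0.281
grip_force: 31.5
```

```bash
python3 tl.py 6.1; python3 - <<'E'
from h import *
o,p,d=snap('wrist'); C=cloud('wrist',d,o)
H=np.array([553.1,-7.1,138.6]); a=np.radians(6.1); t=np.radians(35)
x=np.array([np.cos(t)*np.cos(a),np.cos(t)*np.sin(a),np.sin(t)]); z=np.array([-np.sin(t)*np.cos(a),-np.sin(t)*np.sin(a),np.cos(t)]); y=np.cross(z,x)
R=np.stack([x,y,z],1); q=(C-H)@R
np.savez('hover.npz',p=p,d=d,q=q)
print('holder coords of TCP+39.2', (np.array(o['position'])+[0,0,39.2]-H)@R)
save(cv2.resize(p,(800,600)),'k.png')
for X0 in(34,):
  for (u,v) in [(0,0)]:
    pass
m=(d>0)&(abs(q[...,0]-34)<12)&(abs(q[...,1])<35)&(q[...,2]>-20)&(q[...,2]<30)
print(m.sum()); vv,uu=np.nonzero(m); print(uu.min(),uu.max(),vv.min(),vv.max())
for zb in range(-18,30,4):
    k=m&(q[...,2]>=zb)&(q[...,2]<zb+4)
    if k.sum()>3: print(zb,k.sum(),'y',np.round(np.percentile(q[k][:,1],[1,10,50,90,99]),1),'x',np.round(np.percentile(q[k][:,0],[2,98]),1))
E
```

```text
18.2 [515.3  -7.3 194.5] F [ 0.8 -0.8 -0.7] op 0.281 gf 31.54844641685486
tilt 35.0 34.64905230627737 normal offset 10.926522348475808 n 5681
cap end along 97.06619587689868
holder coords of TCP+39.2 [ 0.41738807  3.21164257 66.62298767]
0Traceback (most recent call last):
  File "<stdin>", line 13, in <module>
    return umr_minimum(a, axis, None, out, keepdims, initial, where)
ValueError: zero-size array to reduction operation minimum which has no identity
```

View pics/k.png

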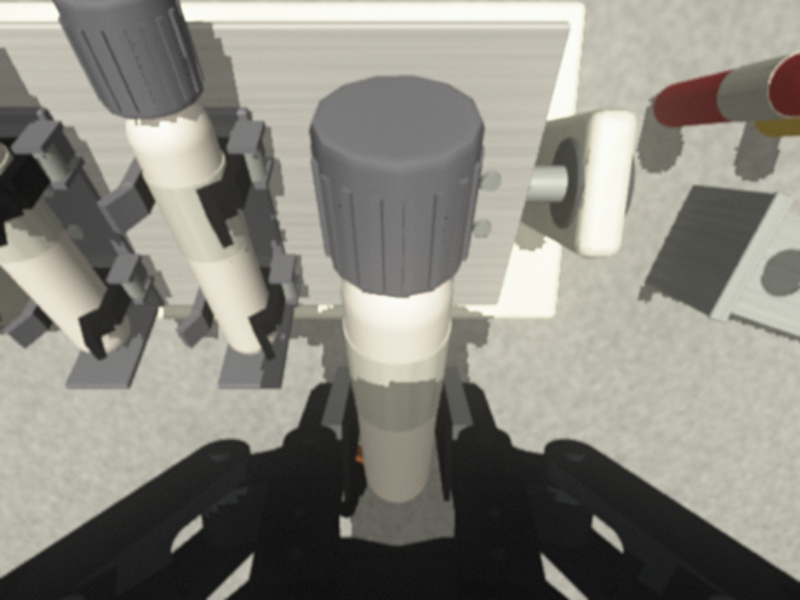

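The wrist picture shows the tube tilted over the free right holder (hidden under it at ~(400,250)), with the middle loaded tube at ~(210,250). I'll use that tube as a reference for the mixer pose.

```bash
python3 - <<'E'
from h import *
f=np.load('hover.npz'); q=f['q'];d=f['d'];p=f['p']
for x0 in range(-60,100,10):
    m=(d>0)&(abs(q[...,0]-x0)<5)&(abs(q[...,1]-72)<15)&(q[...,2]>0)&(q[...,2]<20)
    if m.sum()<30: continue
    Q=q[m]; A=np.c_[2*Q[:,1:],np.ones(len(Q))]; s=np.linalg.lstsq(A,(Q[:,1:]**2).sum(1),rcond=None)[0]; r=np.sqrt(s[2]+s[0]**2+s[1]**2)
    print(x0,m.sum(),'axis y,z',np.round(s[:2],1),'r',round(r,1),'top',round(np.percentile(Q[:,2],97),1))
m=(d>0)&(abs(q[...,1]-72)<10)&(abs(q[...,2])<10); print('cap end x',np.percentile(q[m][:,0],99.5))
# held tube
for x0 in range(20,100,10):
    m=(d>0)&(abs(q[...,0]-x0)<5)&(abs(q[...,1]-3)<15)&(q[...,2]>66)&(q[...,2]<90)
    if m.sum()<30: continue
    Q=q[m]; A=np.c_[2*Q[:,1:],np.ones(len(Q))]; s=np.linalg.lstsq(A,(Q[:,1:]**2).sum(1),rcond=None)[0]; r=np.sqrt(s[2]+s[0]**2+s[1]**2)
    print('held',x0,m.sum(),np.round(s[:2],1),'r',round(r,1),'top',round(np.percentile(Q[:,2],97),1))
m=(d>0)&(abs(q[...,1]-3)<10)&(abs(q[...,2]-66)<8)&(q[...,0]<130); print('held end',np.percentile(q[m][:,0],[99,99.8]))
E
```

```text
-60 83 axis y,z [71.8  8.9] r 8.8 top 18.5
-50 202 axis y,z [72.2  0.4] r 12.3 top 13.1
-40 269 axis y,z [72.  -0.2] r 14.4 top 13.6
-30 675 axis y,z [71.6  6.5] r 11.7 top 18.4
-20 444 axis y,z [72.1  0.7] r 12.2 top 13.2
-10 511 axis y,z [72.1  0.7] r 12.2 top 13.2
0 556 axis y,z [72.   0.9] r 12.0 top 13.3
10 596 axis y,z [72.1  0.7] r 12.6 top 13.6
20 569 axis y,z [72.1  0.7] r 12.7 top 13.8
30 755 axis y,z [71.8  1.1] r 14.2 top 14.1
40 1407 axis y,z [71.6  5. ] r 11.6 top 17.4
50 1189 axis y,z [72.   1.1] r 11.8 top 13.4
60 1146 axis y,z [71.4  2.8] r 8.9 top 12.6
70 1713 axis y,z [72.1  0.9] r 13.6 top 15.0
80 2211 axis y,z [72.   1.1] r 13.5 top 15.3
90 2333 axis y,z [71.9  1.3] r 13.1 top 15.0
cap end x 92.4832066318803
held 20 1352 [ 3.  79.2] r 11.2 top 89.3
held 30 1231 [ 2.9 84.2] r 11.3 top 88.3
held 40 1185 [ 2.3 66.4] r 12.6 top 79.3
held 50 1323 [ 2.3 66. ] r 12.3 top 78.5
held 60 1971 [ 2.3 66.5] r 10.7 top 78.0
held 70 1291 [ 2.3 65.2] r 13.8 top 79.5
held 80 3055 [ 2.3 65.1] r 13.8 top 79.5
held 90 4174 [ 2.3 65. ] r 13.6 top 79.1
held end [98.47544389 98.59723459]
```

The fit is accurate: the middle tube's axis comes out at (72.0, 0.9), as expected. The held axis is at y=2.3, z=65.5, with its foot ~5 mm uphill of the stop. I'll lower it into the mouth.

Call:
{"name": "apply_moves", "arguments": {"deltas": "0.6 0.3 -0.8 0;1.2 0.4 -1.7 0;1.8 0.4 -2.6 0;2.2 0.4 -3.2 0;2.4 0.4 -3.6 0;2.4 0.4 -3.6 0"}}

```text
t: 18.9
position: [539.7, -3.3, 118.5]
ee_rot: [-180.0, 0.1, 6.1]
force: [0.0, -0.5, -0.8]
opening: 0.277
grip_force: 31.5
```

```bash
cat > hf.py <<'E'
from h import *
o,p,d=snap('wrist'); C=cloud('wrist',d,o)
H=np.array([553.1,-7.1,138.6]); a=np.radians(6.1); t=np.radians(35)
x=np.array([np.cos(t)*np.cos(a),np.cos(t)*np.sin(a),np.sin(t)]); z=np.array([-np.sin(t)*np.cos(a),-np.sin(t)*np.sin(a),np.cos(t)]); y=np.cross(z,x)
R=np.stack([x,y,z],1); q=(C-H)@R
print(o['t'],'TCP holder',np.round((np.array(o['position'])-H)@R,1),np.round(o['position'],1),'F world',np.round(o['force'],1),'F holder',np.round(o['force']@R,1),'op',round(o['opening'],3))
for yc in (72,2):
  for x0 in (-55,-45,-20,-10,0,10,20,50,70,80,88):
    m=(d>0)&(abs(q[...,0]-x0)<5)&(abs(q[...,1]-yc)<15)&(q[...,2]>-2)&(q[...,2]<(20 if yc==72 else 50))&(p.min(-1)>45)
    if m.sum()<40: continue
    Q=q[m]; A=np.c_[2*Q[:,1:],np.ones(len(Q))]; s=np.linalg.lstsq(A,(Q[:,1:]**2).sum(1),rcond=None)[0]; r=np.sqrt(s[2]+s[0]**2+s[1]**2)
    print(yc,x0,m.sum(),np.round(s[:2],1),'r',round(r,1),'top',round(np.percentile(Q[:,2],97),1))
  m=(d>0)&(abs(q[...,1]-yc)<10)&(q[...,2]>-5)&(q[...,2]<30)&(q[...,0]<130)&(p.max(-1)<140);print('cap end',np.percentile(q[m][:,0],99.5))
E
python3 hf.py
```

```text
18.9 TCP holder [-22.1   5.2  -9.1] [539.7  -3.3 118.5] F world [ 0.  -0.5 -0.8] F holder [-0.5 -0.5 -0.6] op 0.277
72 -55 68 [72.2  0.9] r 11.9 top 12.8
72 -45 147 [71.8  0.1] r 12.9 top 13.1
72 -20 494 [72.1  0.7] r 12.2 top 13.0
72 -10 564 [72.1  0.6] r 12.2 top 13.1
72 0 628 [72.   0.7] r 12.2 top 13.0
72 10 566 [72.1  0.6] r 12.7 top 13.6
72 20 532 [72.   0.8] r 12.7 top 13.8
72 50 1547 [71.9  0.9] r 12.0 top 13.2
72 70 2388 [72.   0.9] r 13.5 top 15.0
72 80 3265 [71.9  1. ] r 13.5 top 15.1
72 88 3653 [71.4  1.6] r 12.7 top 15.0
cap end 95.13531711090705
2 -45 253 [ 4.2 25.2] r 12.3 top 37.7
2 -20 389 [ 4.2 24.5] r 12.3 top 37.0
2 -10 438 [ 4.2 24. ] r 12.5 top 36.6
2 0 518 [ 4.3 24.9] r 11.6 top 36.4
2 10 632 [ 3.9 20.7] r 15.2 top 36.3
2 20 978 [ 1.2 26.2] r 11.8 top 36.6
2 50 1305 [ 4.2 22.5] r 12.3 top 35.0
2 70 1277 [ 4.2 21.8] r 13.7 top 36.1
2 80 2950 [ 4.2 21.8] r 13.7 top 36.0
2 88 3854 [ 4.2 21.6] r 13.6 top 35.8
cap end 98.38007567422005
```

Call:
{"name": "apply_moves", "arguments": {"deltas": "0.1 0 -0.12 0;0.15 0.02 -0.22 0;0.2 0.02 -0.3 0;0.2 0.02 -0.3 0"}}

```text
t: 19.35
position: [541.9, -3.1, 116.4]
ee_rot: [180.0, -0.0, 6.1]
force: [0.4, -0.6, -1.2]
opening: 0.277
grip_force: 31.5
```

```bash
python3 hf.py | grep -v '^72'
```

```text
19.35 TCP holder [-21.5   5.2 -12.1] [541.9  -3.1 116.4] F world [ 0.4 -0.6 -1.2] F holder [-0.4 -0.6 -1.2] op 0.277
cap end 95.19963903654639
2 -45 248 [ 4.2 22. ] r 12.4 top 34.6
2 -20 377 [ 4.3 21.4] r 12.4 top 33.9
2 -10 442 [ 4.2 21. ] r 12.5 top 33.7
2 0 515 [ 4.5 22.2] r 11.3 top 33.3
2 10 587 [ 4.  17.9] r 15.0 top 33.4
2 20 963 [ 1.7 21.4] r 12.8 top 33.4
2 50 1329 [ 4.3 19.6] r 12.3 top 32.2
2 70 1152 [ 4.3 19. ] r 13.7 top 33.2
2 80 2897 [ 4.3 18.9] r 13.7 top 33.1
2 88 3780 [ 4.2 18.7] r 13.6 top 33.0
cap end 98.96970743926013
```

Call:
{"name": "apply_moves", "arguments": {"deltas": "-0.05 0 -0.1 0;-0.1 0 -0.2 0;-0.1 0 -0.2 0"}}

```text
t: 19.7
position: [540.9, -3.4, 114.4]
ee_rot: [180.0, -0.0, 6.1]
force: [-1.0, -1.2, 1.7]
opening: 0.277
grip_force: 31.8
```

Call:
{"name": "apply_moves", "arguments": {"deltas": "0 0 0 0;0 0 0 0;0 0 0 0;0 0 0 0", "hand": 4.2}}

```text
t: 20.1
position: [540.9, -2.9, 114.3]
ee_rot: [-180.0, 0.0, 6.1]
force: [0.4, -0.2, 0.1]
opening: 0.491
grip_force: 0.0
```

```bash
python3 hf.py | grep -v '^72'
```

```text
20.1 TCP holder [-23.5   5.4 -13.2] [540.9  -2.9 114.3] F world [ 0.4 -0.2  0.1] F holder [ 0.3 -0.2 -0.1] op 0.491
cap end 95.14408671682803
2 -55 105 [ 4.1 19.1] r 12.4 top 31.7
2 -45 253 [ 4.1 19.3] r 12.4 top 31.8
2 -20 347 [ 4.1 19.3] r 12.4 top 31.8
2 -10 409 [ 4.2 19.2] r 12.4 top 31.8
2 0 477 [ 4.2 19.3] r 12.3 top 31.8
2 10 529 [ 4.1 19.3] r 12.8 top 32.4
2 20 706 [ 4.1 19.3] r 12.9 top 32.3
2 50 1412 [ 4.2 19.5] r 12.1 top 31.9
2 70 2060 [ 4.1 19.6] r 13.7 top 33.7
2 80 2983 [ 4.1 19.6] r 13.7 top 33.8
2 88 4209 [ 4.1 19.9] r 13.2 top 33.7
cap end 94.73606650409276
```

The tube lies in the mouth: axis y=4.1, z=19.3, and its cap end at 94.7 is level with its neighbour's, so the foot is at the stop. I'll withdraw, shut the fingers and press from above midway between the clips.

Call:
{"name": "apply_moves", "arguments": {"deltas": "0 0 2 0;0 0 4 0;0 0 6 0;0 0 6.5 0;-1.5 -0.3 6.5 0;-2.9 -0.4 6 0;-2.9 -0.4 5 0;-2.9 -0.4 4.2 0;-2.9 -0.4 4.2 0;-2.9 -0.4 4.2 0", "hand": 4.2}}

```text
t: 21.15
position: [512.2, -6.9, 155.8]
ee_rot: [-180.0, 0.0, 6.1]
force: [-0.4, 1.3, -0.2]
opening: 0.489
grip_force: 0.0
```

Call:
{"name": "apply_moves", "arguments": {"deltas": "0 0 0 0;0 0 0 0;0 0 0 0;0 0 0 0", "hand": 0}}

```text
t: 21.55
position: [512.0, -7.0, 156.5]
ee_rot: [180.0, -0.0, 6.1]
force: [-0.2, -0.4, 0.1]
opening: 0.001
grip_force: 0.0
```

```bash
python3 hf.py | grep -v '^72'; python3 - <<'E'
from h import *
o,p,d=snap('wrist'); save(cv2.resize(p,(800,600)),'l.png')
E
```

```text
21.55 TCP holder [-23.2   4.4  38.1] [512.   -7.  156.5] F world [-0.2 -0.4  0.1] F holder [-0.2 -0.4  0.2] op 0.001
cap end 92.06968141012275
2 -45 212 [ 4.1 18.8] r 12.7 top 31.5
2 -20 415 [ 4.2 19.3] r 12.3 top 31.9
2 -10 478 [ 4.2 19.4] r 12.3 top 31.9
2 0 525 [ 4.2 19.4] r 12.3 top 32.0
2 10 587 [ 4.2 19.4] r 12.7 top 32.5
2 20 749 [ 4.2 19.4] r 12.7 top 32.6
2 50 1212 [ 4.2 19.5] r 12.1 top 32.1
2 70 1714 [ 4.1 19.6] r 13.6 top 33.8
2 80 2239 [ 4.1 19.7] r 13.6 top 33.9
2 88 2735 [ 4.1 19.9] r 13.3 top 33.8
cap end 94.54611485421574
```

View pics/l.png

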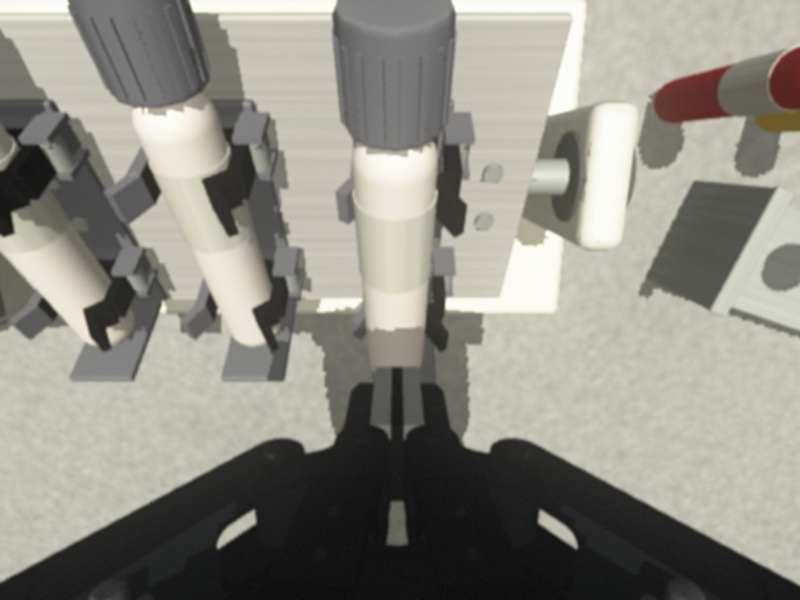

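The tube rests in the free holder's mouth (picture (395,270)), jaws at its right (450,190) and (440,310). I'll come down along the holder's normal until contact.

Call:
{"name": "apply_moves", "arguments": {"deltas": "0.3 0.05 -0.5 0;0.6 0.1 -1 0;0.9 0.1 -1.4 0;1 0.1 -1.6 0;1 0.1 -1.6 0"}}

```text
t: 22.15
position: [521.8, -6.1, 139.8]
ee_rot: [-180.0, 0.1, 6.1]
force: [0.0, -0.2, -0.6]
opening: 0.004
grip_force: 0.0
```

Call:
{"name": "apply_moves", "arguments": {"deltas": "0.12 0.01 -0.16 0;0.23 0.02 -0.33 0;0.34 0.03 -0.49 0;0.34 0.03 -0.49 0"}}

```text
t: 22.55
position: [525.3, -5.8, 135.2]
ee_rot: [180.0, 0.0, 6.1]
force: [0.5, -0.1, 0.0]
opening: -0.001
grip_force: 0.0
```

Call:
{"name": "apply_moves", "arguments": {"deltas": "0.11 0.01 -0.16 0;0.23 0.02 -0.33 0;0.34 0.04 -0.49 0;0.34 0.04 -0.49 0"}}

```text
t: 22.95
position: [528.8, -5.8, 130.7]
ee_rot: [180.0, -0.0, 6.1]
force: [-1.1, -0.6, 4.2]
opening: 0.002
grip_force: 2.2
```

```bash
python3 hf.py | grep -v '^72'
```

```text
22.95 TCP holder [-24.2   3.8   7.3] [528.8  -5.8 130.7] F world [-1.1 -0.6  4.2] F holder [ 1.5 -0.4  4.1] op 0.002
cap end 95.04102218536212
2 -10 125 [ 3.4 17.6] r 12.4 top 27.3
2 0 295 [ 3.5 24. ] r 9.5 top 35.3
2 10 1046 [ 3.8 31.6] r 8.5 top 42.7
2 20 1059 [ 3.2 35.3] r 11.1 top 49.4
2 50 1380 [ 2.6 16.6] r 12.1 top 29.0
2 70 2088 [ 2.3 15.9] r 13.8 top 30.3
2 80 2901 [ 2.2 15.7] r 13.8 top 30.1
2 88 3729 [ 2.1 15.9] r 13.3 top 29.9
cap end 94.55094872143856
```

Contact is about 4 mm uphill of midway, with the cap end leading. I'll shift slightly downhill and keep pressing in small steps.

Call:
{"name": "apply_moves", "arguments": {"deltas": "-0.15 -0.02 -0.05 0;-0.36 -0.07 -0.18 0;-0.3 -0.1 -0.27 0;-0.24 -0.1 -0.36 0;-0.18 -0.1 -0.44 0;-0.18 -0.1 -0.44 0"}}

```text
t: 23.6
position: [527.0, -6.8, 126.1]
ee_rot: [180.0, -0.0, 6.1]
force: [0.1, -2.1, 3.2]
opening: 0.002
grip_force: 1.6
```

```bash
python3 hf.py | grep -v '^72'
```

```text
23.6 TCP holder [-28.3   3.1   4.6] [527.   -6.8 126.1] F world [ 0.1 -2.1  3.2] F holder [ 1.8 -2.1  2.7] op 0.002
cap end 94.99116777478118
2 -10 188 [ 2.5 15.3] r 12.4 top 25.1
2 0 663 [ 3.  24.1] r 8.3 top 33.5
2 10 1266 [ 2.8 31.7] r 10.4 top 45.8
2 20 1071 [ 2.1 33.8] r 13.1 top 49.3
2 50 1561 [ 0.9 11.1] r 12.0 top 23.5
2 70 2304 [0.3 9.4] r 13.6 top 23.6
2 80 3139 [0.1 8.9] r 13.5 top 23.0
2 88 4272 [ 0.1 10. ] r 11.9 top 22.3
cap end 94.60267860736927
```

Call:
{"name": "apply_moves", "arguments": {"deltas": "-0.3 -0.04 -0.2 0;-0.65 -0.07 -0.46 0;-0.6 -0.07 -0.54 0;-0.54 -0.06 -0.62 0;-0.48 -0.06 -0.7 0;-0.42 -0.06 -0.79 0;-0.42 -0.06 -0.79 0"}}

```text
t: 24.35
position: [522.2, -7.1, 117.8]
ee_rot: [180.0, 0.1, 6.1]
force: [-3.3, 0.1, 0.9]
opening: 0.002
grip_force: 1.2
```

```bash
python3 hf.py | grep -v '^72'
```

```text
24.35 TCP holder [-37.1   3.3   0.6] [522.2  -7.1 117.8] F world [-3.3  0.1  0.9] F holder [-2.2  0.4  2.6] op 0.002
cap end 91.39982603886769
2 -20 178 [ 1.8 12. ] r 12.4 top 21.8
2 -10 638 [ 2.1 18.6] r 8.7 top 29.3
2 0 1429 [ 2.  26.4] r 10.6 top 40.0
2 10 1411 [ 1.9 30.2] r 15.6 top 49.2
2 20 1151 [1.2 5.5] r 12.0 top 18.2
2 50 1919 [ 0.8 -0.4] r 11.3 top 11.6
2 70 2864 [ 0.5 -4.9] r 13.3 top 9.0
2 80 3446 [ 0.4 -5.8] r 12.4 top 7.6
2 88 1951 [ 0.3 -6.7] r 12.2 top 6.3
cap end 88.52439364485201
```

The upper clip is in (z≈2.8 there), while the lower end is still in its mouth (z≈14). I'll press on nearer the lower clip.

Call:
{"name": "apply_moves", "arguments": {"deltas": "-0.2 -0.02 -0.15 0;-0.41 -0.04 -0.29 0;-0.35 -0.04 -0.37 0;-0.3 -0.03 -0.45 0;-0.24 -0.03 -0.54 0;-0.18 -0.02 -0.62 0;-0.12 -0.02 -0.7 0;-0.12 -0.02 -0.7 0"}}

```text
t: 25.2
position: [521.9, -7.3, 111.4]
ee_rot: [180.0, -0.1, 6.1]
force: [-0.9, -0.7, 3.3]
opening: 0.004
grip_force: 1.5
```

```bash
python3 hf.py | grep -v '^72'
```

```text
25.2 TCP holder [-41.    3.1  -4.5] [521.9  -7.3 111.4] F world [-0.9 -0.7  3.3] F holder [ 1.1 -0.6  3.3] op 0.004
cap end 88.8274289626626
2 -20 225 [1.  6.2] r 12.3 top 16.7
2 -10 966 [ 2.  17.4] r 8.3 top 27.0
2 0 1439 [ 1.6 24.5] r 12.3 top 40.4
2 10 1338 [ 1.3 28.6] r 16.9 top 48.4
2 20 1051 [0.9 2.7] r 12.4 top 15.6
2 50 1994 [ 0.7 -0.3] r 11.8 top 12.1
2 70 3139 [ 0.7 -2.5] r 13.5 top 11.6
2 80 4255 [ 0.6 -3.2] r 13.4 top 10.9
2 88 2208 [ 0.6 -3.4] r 13.1 top 10.5
cap end 88.22538506741654
```

Call:
{"name": "apply_moves", "arguments": {"deltas": "0.06 0 -0.08 0;0.12 0 -0.16 0;0.17 0 -0.25 0;0.23 0 -0.33 0;0.23 0 -0.33 0"}}

```text
t: 25.75
position: [523.5, -7.0, 107.5]
ee_rot: [-180.0, 0.0, 6.1]
force: [0.1, 1.0, -0.6]
opening: -0.001
grip_force: 0.1
```

```bash
python3 hf.py | grep -v '^72'
```

```text
25.75 TCP holder [-41.9   3.3  -8.6] [523.5  -7.  107.5] F world [ 0.1  1.  -0.6] F holder [-0.1  1.  -0.6] op -0.001
cap end 88.73721960879395
2 -20 222 [0.9 1.2] r 12.4 top 12.1
2 -10 962 [ 2.3 14.3] r 8.3 top 23.9
2 0 1349 [ 1.9 21.4] r 12.3 top 37.6
2 10 1211 [ 2.1 26. ] r 16.6 top 45.5
2 20 960 [0.9 0.7] r 12.6 top 13.7
2 50 1963 [0.7 0.3] r 12.0 top 12.8
2 70 3229 [0.7 0. ] r 13.6 top 14.3
2 80 4551 [0.7 0. ] r 13.6 top 14.2
2 88 3691 [0.6 0. ] r 13.4 top 14.1
cap end 90.3550463269457
```

Call:
{"name": "apply_moves", "arguments": {"deltas": "0.06 0 -0.08 0;0.09 0 -0.12 0;0.09 0 -0.12 0"}}

```text
t: 26.1
position: [524.2, -7.3, 106.5]
ee_rot: [180.0, 0.1, 6.1]
force: [-2.1, -0.5, 1.9]
opening: -0.002
grip_force: 1.3
```

Call:
{"name": "apply_moves", "arguments": {"deltas": "0.04 0 -0.06 0;0.07 0 -0.1 0;0.07 0 -0.1 0"}}

```text
t: 26.4
position: [524.4, -7.5, 106.0]
ee_rot: [180.0, 0.1, 6.1]
force: [-8.3, -1.8, 10.1]
opening: 0.004
grip_force: 6.1
```

```bash
python3 hf.py
```

```text
26.4 TCP holder [-42.1   2.6 -10.3] [524.4  -7.5 106. ] F world [-8.3 -1.8 10.1] F holder [-1.1 -1.  13.1] op 0.004
72 -55 146 [72.   0.8] r 11.9 top 13.0
72 -45 181 [72.6  1.8] r 11.3 top 13.3
72 -20 654 [72.   0.7] r 12.2 top 13.0
72 -10 755 [72.   0.7] r 12.2 top 13.2
72 0 889 [72.   0.7] r 12.2 top 13.2
72 10 886 [72.   0.7] r 12.6 top 13.6
72 20 826 [71.9  0.7] r 12.7 top 13.8
72 50 2378 [71.8  1. ] r 11.9 top 13.2
72 70 3105 [70.   2.2] r 11.5 top 14.6
72 80 3113 [67.3  3.2] r 9.1 top 13.3
72 88 1439 [63.7  4.2] r 5.7 top 11.7
cap end 87.24332812901437
2 -20 199 [0.7 0.2] r 12.4 top 10.9
2 -10 918 [ 1.3 12.9] r 8.1 top 22.1
2 0 1314 [ 1.4 20.2] r 11.8 top 35.7
2 10 1175 [ 1.7 25. ] r 16.0 top 43.9
2 20 927 [ 2.8 14.9] r 7.8 top 13.4
2 50 1950 [0.3 0.5] r 12.0 top 12.9
2 70 3251 [0.2 0.6] r 13.6 top 14.8
2 80 4548 [0.2 0.8] r 13.5 top 14.9
2 88 4258 [0.2 1. ] r 13.3 top 14.9
cap end 91.13041049223646
```

Rigid contact at 13 N, so it has bottomed. I'll ease off and check.

Call:
{"name": "apply_moves", "arguments": {"deltas": "-0.3 -0.03 0.4 0;-1 -0.1 1.4 0;-2 -0.2 3.5 0;-3 -0.3 6 0;-3 -0.3 7 0;-3 -0.3 7 0;-3 -0.3 7 0"}}

```text
t: 27.15
position: [495.6, -10.2, 175.4]
ee_rot: [180.0, -0.0, 6.1]
force: [0.2, 0.7, -0.3]
opening: -0.002
grip_force: 0.0
```

```bash
sed -i 's/(72,2)/(72,0)/' hf.py; cat >> hf.py <<'E'
# jaws: black pixels in clip slabs, own holder vs the loaded neighbour
for yc in (72,0):
  for xc in (-34,34):
    m=(d>0)&(abs(q[...,0]-xc)<7)&(q[...,1]-yc>-32)&(q[...,1]-yc<-2)&(q[...,2]>8)&(q[...,2]<32)&(p.max(-1)<55); Q=q[m]
    print('jaw',yc,xc,m.sum(),'y',np.round(np.percentile(Q[:,1]-yc,[3,25,50,75,97]),1),'z',np.round(np.percentile(Q[:,2],[3,50,97]),1)) if m.sum()>5 else print('jaw',yc,xc,m.sum())
save(cv2.resize(p[0:315,0:420],(800,600)),'m.png')
E
python3 hf.py
```

```text
27.15 TCP holder [-26.    3.1  63.2] [495.6 -10.2 175.4] F world [ 0.2  0.7 -0.3] F holder [ 0.   0.7 -0.4] op -0.002
72 -55 161 [72.2  0.6] r 12.0 top 13.1
72 -45 204 [71.9  2.7] r 10.5 top 13.5
72 -20 437 [72.2  0.6] r 12.2 top 13.2
72 -10 506 [72.1  0.8] r 12.1 top 13.3
72 0 570 [72.1  0.8] r 12.1 top 13.4
72 10 615 [72.1  0.7] r 12.6 top 13.7
72 20 560 [72.1  0.9] r 12.6 top 14.0
72 50 1097 [72.   1.1] r 11.9 top 13.4
72 70 1574 [72.2  0.7] r 13.7 top 15.1
72 80 769 [72.1  1.8] r 12.9 top 15.4
cap end 80.15219294250643
0 -55 183 [0.9 0.5] r 11.9 top 12.7
0 -45 282 [1.2 4. ] r 9.5 top 13.0
0 -20 413 [0.7 0.5] r 12.2 top 13.0
0 -10 464 [0.7 0.4] r 12.2 top 13.0
0 0 517 [0.7 0.4] r 12.3 top 12.9
0 10 562 [0.6 0.4] r 12.7 top 13.6
0 20 636 [0.6 0.7] r 12.5 top 13.6
0 50 1023 [0.5 0.6] r 12.0 top 13.1
0 70 1490 [0.3 0.4] r 13.7 top 14.9
0 80 740 [0.3 1. ] r 13.3 top 15.0
cap end 79.94239372468635
jaw 72 -34 162 y [-16.7 -15.7 -14.5 -12.7  -9.4] z [ 8.5 15.7 26.1]
jaw 72 34 578 y [-17.2 -15.9 -14.6 -12.8  -9.4] z [ 8.4 16.2 26.5]
jaw 0 -34 1
jaw 0 34 91 y [-16.4 -13.7 -11.   -8.6  -7.3] z [11.2 19.2 25.9]
```

View pics/m.png

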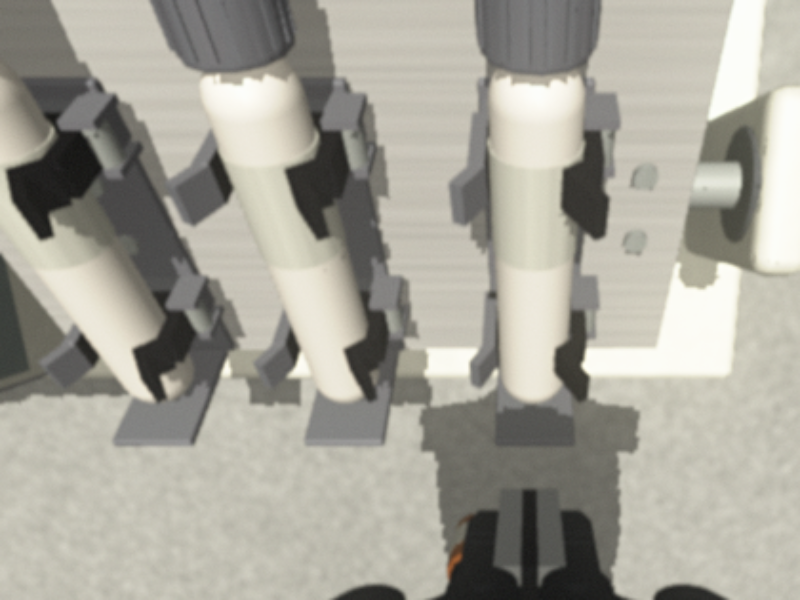

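```bash
python3 - <<'E'
exec(open('hf.py').read().split('# jaws')[0].split("print(o['t']")[0])
for yc in (72,0):
  for xc in (-34,34):
    for zb in (11,15,19,23):
      m=(d>0)&(abs(q[...,0]-xc)<6)&(q[...,1]-yc>-28)&(q[...,1]-yc<-3)&(q[...,2]>zb)&(q[...,2]<zb+4)&(p.max(-1)<85); Q=q[m]
      if m.sum()>4: print(yc,xc,zb,m.sum(),'y',np.round(np.percentile(Q[:,1]-yc,[5,50,95]),1))
E
```

```text
72 -34 11 87 y [-15.8 -14.  -11.2]
72 -34 15 19 y [-12.9 -10.1  -8.7]
72 -34 19 24 y [-15.2 -12.3 -10.6]
72 -34 23 74 y [-17.3 -16.  -13.8]
72 34 11 163 y [-15.8 -13.8  -9.1]
72 34 15 46 y [-11.8  -9.5  -8.2]
72 34 19 51 y [-15.  -12.2 -10.5]
72 34 23 187 y [-17.7 -16.  -13.5]
0 -34 11 63 y [-15.4 -11.6  -7.2]
0 -34 15 58 y [-12.8  -9.6  -7.9]
0 -34 19 53 y [-12.8 -11.6 -10.3]
0 -34 23 90 y [-16.9 -14.8 -13. ]
0 34 11 109 y [-15.3  -8.1  -6.9]
0 34 15 117 y [-11.9  -9.3  -8.1]
0 34 19 122 y [-13.6 -11.7 -10.4]
0 34 23 199 y [-17.  -14.7 -12.8]
```

Both jaws match the loaded neighbour's shut jaws, and the tube sits home with its foot at the stop (800x600 view (535,395), like the neighbour's at (345,395)). The gripper is clear, so I'm handing in.

```bash
python3 -c "
from rig import order
print(order.close_job())"
```

```text
the job is handed in; nothing more can be done
None
```

The long tube is home in the right-hand holder, cap uphill, foot at the stop and both jaws closed over it. It slipped from the grip onto the bench once and was picked up again; the job is handed in at about 27 s.

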